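Gauge the slotted display bases and pack them in the case

ROBOT

A 6-joint arm with a two-finger parallel gripper is mounted at the origin on the work surface. World frame = base frame: x ahead of the robot, y to its left, z up, the work surface at z = 0. Lengths are in m, angles in degrees, forces in N, time in s.
With the tool pointing down it reaches from about 0.3 to 1 m from the base axis. Payload 5.1 kg.
Tool frame: the origin (TCP) lies at the very end of the fingers, on their centre line; the grasp point (between the pads) lies 19 mm behind it; z points along the fingers, y is the direction in which the jaws open and shut (so a half turn about z gives the same grasp; the last joint's range is limited). The gripper opens to 95 mm and grips with 3 to 60 N. Pads are 20 mm wide; open, the fingers measure 119 mm over their backs; the gripper's body (75 mm by 180 mm) begins 59 mm behind the grasp point.
Start: joints at [-78.988, 7.093, 94.555, -0, 78.352, -4.733], TCP at [0.176, -0.626, 0.215] pointing down, gripper open.
Joint ranges: [-149.61, 149.61], [-58.7, 133.49], [1.44, 155.28], [-77.14, 257.14], [18.33, 153.61], [-166.67, 166.67]. Speed limits (degrees/s): [147.25, 147.25, 180, 180, 180, 180].

INTERFACE

Orientations are given as a 3x3 rotation matrix whose columns are the frame's x, y, z axes.
In Python, from plant import manip, read_camera, camera_info, job gives the robot as it stands.
- The arm moves only by the tool send_rows, never from a script. Its argument "commands" is a list that holds one entry, the list of rows, each a list of 5 numbers: the opening, from -1 (shut) to 1 (fully open), so that 0 is half open, then the shift along the tool's x, y, z in m, then the turn about the tool's z in degrees. A call has exactly 5 rows; each row is the pose to reach, as a shift and turn from the pose commanded when the call began, along the tool's axes at that moment; what a row does not reach only later rows make up. A row lasts 1/12 s, in which the tool goes at most 41.7 mm and 7.16 degrees, less where a joint would pass 70% of its speed; a pose out of reach is approached as far as the arm can. A call with a gripper value outside its range is refused whole. The fingers move at their own pace and stop on an object; the grip force is fixed at half the most. Time passes only in rows, so rows that repeat a pose let the fingers close, or fill a call up. It gives the time, the measured TCP pose, the force and the opening at its end, in the units of the state.
- manip.get_obs(): the state, without advancing time (a new reading comes with each control period).
- read_camera(name): name is "scene" or "top" or "wrist"; returns the picture (420x560x3 uint8, red, green, blue); there is no depth.
- camera_info(name): a dict with "fx", "fy", "cx", "cy" (pixels), "rvec" (rotation vector, rad) and "tvec" (3), from world to camera coordinates, as OpenCV has them; the wrist camera has in their place "T_tool_cam" (4x4, takes a point from camera to tool coordinates, whose origin is the TCP and whose axes are the flange's). Camera axes: x right, y down, z forward; pixel columns grow to the right and rows downward; lengths in m; the calibration is good to about 2 mm. A picture is of the moment at which its call begins: read the wrist's pose just before it. camera_info takes no time and is no camera call.
- job.hand_in(): hands the job in, once; it reports no verdict.
The state is a dict: "time": time; "qpos": joint angles; "joint_vel": joint speeds; "effort": joint torques, N m; "tcp_pos": TCP position; "tcp_rot": TCP orientation; "wrist_force": force on the tool from outside, world axes, zero at the start; "wrist_torque": the same for the moment, N m; "opening": finger opening in m.
Only numpy, scipy, OpenCV 4.12 (cv2) and the standard library are available. Lean on these libraries where they do the work, as an engineer would, in place of code of your own. Each camera call takes 0.05 s, during which the arm holds its last target.

TASK

Check and pack the wooden display bases: raise the case's three flaps fully upright and, before a base is packed, try the blue-handled depth gauge in its slot, blade straight in until the shoulder sits down on the wood and held there for about a second, going from the palest base to the darkest so that no dark dust gets into pale wood. Put the gauge back in its grey stand, shoulder down on the stand, and leave every base standing upright, slot up, on the floor of the case. Do not disturb the jar, the figure or the mallet.

Things in the scene. Friction and masses are not known exactly. Their poses are not given: they have to be found in the camera images.
- case: Plywood packing case, fixed to the bench. Origin: centre of the underside of its floor board. The board is 12 mm thick; the inside of the case is 116 mm along its x axis and 260 mm along its y axis. The wall on the -x side (robot side) is fixed and upright, 6 mm thick and 60 mm high above the floor; the other three sides are hinged flaps.
- case_in (a point): Centre of the case's inside floor (green), 12 mm above the bench; same axes as the case.
- flap_far (a joint): Hinge angle of the plywood flap on the case's +x side (rad): 0 = leaning outwards, 40 degrees above level (its lower stop); 0.873 = upright (its upper stop). A stiff friction hinge: it stays where it is left; about 0.09 N m moves it, so a finger pushing inwards on its outer face some 25 mm above the hinge needs about 4 N.
- flap_far_hinge (a point): Middle of that flap's hinge line, on the case's +x edge, at the height of the inside floor (12 mm above the bench). Outward is the case's +x direction.
- flap_far_edge (a point): Middle of that flap's free edge (red rim), inner face; it moves with the flap. The flap is 60 mm from hinge to edge, 260 mm wide, 6 mm thick; when upright its inner face stands on the hinge line and its outer face 6 mm further out.
- flap_left (a joint): Hinge angle of the plywood flap on the case's +y side (rad): 0 = leaning outwards, 40 degrees above level (its lower stop); 0.873 = upright (its upper stop). A stiff friction hinge: it stays where it is left; about 0.09 N m moves it, so a finger pushing inwards on its outer face some 25 mm above the hinge needs about 4 N.
- flap_left_hinge (a point): Middle of that flap's hinge line, on the case's +y edge, at the height of the inside floor (12 mm above the bench). Outward is the case's +y direction.
- flap_left_edge (a point): Middle of that flap's free edge (red rim), inner face; it moves with the flap. The flap is 60 mm from hinge to edge, 112 mm wide, 6 mm thick; when upright its inner face stands on the hinge line and its outer face 6 mm further out.
- flap_right (a joint): Hinge angle of the plywood flap on the case's -y side (rad): 0 = leaning outwards, 40 degrees above level (its lower stop); 0.873 = upright (its upper stop). A stiff friction hinge: it stays where it is left; about 0.09 N m moves it, so a finger pushing inwards on its outer face some 25 mm above the hinge needs about 4 N.
- flap_right_hinge (a point): Middle of that flap's hinge line, on the case's -y edge, at the height of the inside floor (12 mm above the bench). Outward is the case's -y direction.
- flap_right_edge (a point): Middle of that flap's free edge (red rim), inner face; it moves with the flap. The flap is 60 mm from hinge to edge, 112 mm wide, 6 mm thick; when upright its inner face stands on the hinge line and its outer face 6 mm further out.
- base_pale: Display base of pale cream wood: loose block 60 mm (its x) by 44 mm (its y) by 50 mm high, about 0.13 kg. Origin: centre of its underside, z up. In the middle of its top is a slot, 40 mm along its x, 8 mm wide along its y, 40 mm deep, with a 3 mm chamfer at the mouth. May be absent.
- base_red: Display base of reddish-brown wood: loose block 60 mm (its x) by 44 mm (its y) by 50 mm high, about 0.13 kg. Origin: centre of its underside, z up. In the middle of its top is a slot, 40 mm along its x, 8 mm wide along its y, 40 mm deep, with a 3 mm chamfer at the mouth. May be absent.
- base_dark: Display base of near-black wood: loose block 60 mm (its x) by 44 mm (its y) by 50 mm high, about 0.13 kg. Origin: centre of its underside, z up. In the middle of its top is a slot, 40 mm along its x, 8 mm wide along its y, 40 mm deep, with a 3 mm chamfer at the mouth. May be absent.
- gauge: Depth gauge, loose, 0.16 kg. Origin: centre of its shoulder's underside, z up. Below: steel blade 30 mm wide (its x), 4 mm thick (its y), 34.5 mm long. Above: aluminium shoulder 56 (x) by 30 (y) by 10 mm, then a blue handle 30 (x) by 20 mm (y) from 10 to 68 mm above the origin. With the shoulder sitting on a base or its stand, its origin is 50 mm above the base's or stand's origin.
- gauge_tip (a point): Middle of the lower end of the blade, 34.5 mm below the gauge's origin.
- gauge_stand: Grey stand fixed to the bench, 76 mm (its x) by 50 mm (its y) by 50 mm high. Origin: centre of its underside. A slot in its top, 40 mm along its x, 9 mm along its y, 45 mm deep, 3 mm chamfer. The gauge starts in it, shoulder resting on the top, and goes back there.
- jar: Bystander: white paint jar with a yellow cap, 70 mm across, 80 mm high. Origin: centre of its underside.
- figure: Bystander: turned wooden figure, 68 mm across, 122 mm high. Origin: centre of its underside.
- mallet: Bystander: wooden mallet lying on the bench. Origin: centre of the underside of its head, 60 (x) by 110 (y) by 50 mm high; handle reaches 180 mm along its -x.
Things that resemble listed ones, but are neither listed nor needed, are in the scene too. There is more than one size of the gauge; the job needs the smallest.

How it is judged (in metres and radians):
On the way, in this order (a step that is already met when the one before it is completed fails the run):
1. the gauge is fully home in the slot of the pale cream wood base, which has not been packed yet (z of gauge in the frame of base_pale between 0.045 and 0.0525 m and x of gauge_tip in the frame of base_pale between -0.01 and 0.01 m and y of gauge_tip in the frame of base_pale between -0.005 and 0.005 m and angle between the z axis of gauge and the z axis of base_pale, either way round below 0.1 rad and angle between base_pale's own z axis and vertical below 0.15 rad and (y of base_pale in the frame of case_in below -0.13 m or y of base_pale in the frame of case_in above 0.13 m or x of base_pale in the frame of case_in above 0.07 m or x of base_pale in the frame of case_in below -0.07 m)), for 0.3 s.
2. the gauge is fully home in the slot of the reddish-brown wood base, which has not been packed yet (z of gauge in the frame of base_red between 0.045 and 0.0525 m and x of gauge_tip in the frame of base_red between -0.01 and 0.01 m and y of gauge_tip in the frame of base_red between -0.005 and 0.005 m and angle between the z axis of gauge and the z axis of base_red, either way round below 0.1 rad and angle between base_red's own z axis and vertical below 0.15 rad and (y of base_red in the frame of case_in below -0.13 m or y of base_red in the frame of case_in above 0.13 m or x of base_red in the frame of case_in above 0.07 m or x of base_red in the frame of case_in below -0.07 m)), for 0.3 s.
3. the gauge is fully home in the slot of the near-black wood base, which has not been packed yet (z of gauge in the frame of base_dark between 0.045 and 0.0525 m and x of gauge_tip in the frame of base_dark between -0.01 and 0.01 m and y of gauge_tip in the frame of base_dark between -0.005 and 0.005 m and angle between the z axis of gauge and the z axis of base_dark, either way round below 0.1 rad and angle between base_dark's own z axis and vertical below 0.15 rad and (y of base_dark in the frame of case_in below -0.13 m or y of base_dark in the frame of case_in above 0.13 m or x of base_dark in the frame of case_in above 0.07 m or x of base_dark in the frame of case_in below -0.07 m)), for 0.3 s.
At the end, for the whole second after the job is handed in: All three flaps within about 7 degrees of upright (joint above 0.75 rad); every base present stands upright (within 0.1 rad), at rest, on the case's floor inside its walls (height within 6 mm); the gauge stands in its stand's slot, within 3 mm of fully down and upright within 0.1 rad (value of joint each of flap_far, flap_left, flap_right above 0.75 rad and x of base_pale in the frame of case_in between -0.05 and 0.05 m and y of base_pale in the frame of case_in between -0.12 and 0.12 m and z of base_pale in the frame of case_in between -0.006 and 0.006 m and angle between each of base_pale, base_red, base_dark, gauge's own z axis and vertical below 0.1 rad and linear speed of each of base_pale, base_red, base_dark, gauge below 0.02 m/s and x of base_red in the frame of case_in between -0.05 and 0.05 m and y of base_red in the frame of case_in between -0.12 and 0.12 m and z of base_red in the frame of case_in between -0.006 and 0.006 m and x of base_dark in the frame of case_in between -0.05 and 0.05 m and y of base_dark in the frame of case_in between -0.12 and 0.12 m and z of base_dark in the frame of case_in between -0.006 and 0.006 m and x of gauge in the frame of gauge_stand between -0.01 and 0.01 m and y of gauge in the frame of gauge_stand between -0.006 and 0.006 m and z of gauge in the frame of gauge_stand below 0.053 m); the robot touches nothing.
It fails at once if a bystander was disturbed (moved more than 30 mm) (distance of any of jar, figure, mallet from where it was at the start of the episode above 0.03 m).
Of base_pale, base_red, base_dark only 2 to 3 are there at a start; the rules pass over those that are not, and their reading is None.
At some moment in a run one of base_pale, base_red, base_dark may be knocked a few centimetres aside while the robot is not near it.
It also fails if it takes over 210 s, if anything falls off the work surface, if the arm or the gripper's body presses on something with over 40 N, if the wrist force passes 120 N, or if a joint passes its speed limit or range.

## Working session

There is one attempt and no reset: what is moved stays moved. The work goes in short steps, Python scripts to look and compute and a tool call to move; the robot and the scene stay as the last step left them, time stands still between calls to the robot, and variables do not carry over. Pictures are saved under pics/ and viewed, and the job is handed in when it is done.

Besides the shell and the picture viewer there is one more tool, called by a JSON object that holds its "name" and its "arguments", one argument or row to a line. send_rows: Moves the arm, as the interface text tells. Its arguments: {"type":"object","properties":{"commands":{"type":"array","items":{"type":"array","items":{"type":"array","items":{"type":"number"}}}}},"required":["commands"]}

```bash
ls; mkdir -p pics
cat > h.py <<'E'
from plant import manip, read_camera, camera_info, job
import numpy as np, cv2
def snap(n,f):
    im=read_camera(n); cv2.imwrite('pics/'+f+'.png',im[:,:,::-1]); return im
def cam(n,o=None):
    c=camera_info(n); K=np.array([[c['fx'],0,c['cx']],[0,c['fy'],c['cy']],[0,0,1]])
    if 'rvec' in c:
        R=cv2.Rodrigues(np.array(c['rvec'],float))[0]; t=np.array(c['tvec'],float).ravel()
        return K,R,t
    T=np.array(c['T_tool_cam']); o=o or manip.get_obs()
    W=np.eye(4);W[:3,:3]=np.array(o['tcp_rot']);W[:3,3]=o['tcp_pos']
    M=np.linalg.inv(W@T); return K,M[:3,:3],M[:3,3]
def ray(c,uv,z):
    K,R,t=c; d=R.T@np.linalg.inv(K)@np.array([uv[0],uv[1],1.]); o=-R.T@t
    return o+d*(z-o[2])/d[2]
def proj(c,p):
    K,R,t=c; q=K@(R@np.array(p,float)+t); return q[:2]/q[2]
E
python3 - <<'E'
from h import *
print(manip.get_obs())
for n in ('scene','top','wrist'):
    snap(n,n+'0'); c=camera_info(n); print(n,c)
E
```

```text
pics
{'time': 0.0, 'qpos': array([-7.89875877e+01,  7.13306705e+00,  9.46334822e+01, -1.40590644e-03,
        7.83518110e+01, -4.73428376e+00]), 'joint_vel': array([ 0.00125713, -0.06870029,  0.02935367,  0.01578268, -0.00077877,
       -0.03324499]), 'effort': array([ 3.14344288e-04, -4.17601955e+01, -3.59933245e+01,  7.75315706e-02,
        4.89862589e-02, -1.71078382e-04]), 'tcp_pos': array([ 0.17622445, -0.62498911,  0.21339808]), 'tcp_rot': array([[ 9.62469567e-01,  2.71389311e-01, -4.18197445e-04],
       [ 2.71389594e-01, -9.62467451e-01,  2.02314412e-03],
       [ 1.46558262e-04, -2.06070908e-03, -9.99997866e-01]]), 'wrist_force': array([-0.01766626, -0.27342911, -0.03365835]), 'wrist_torque': array([-0.0020113 ,  0.01379199, -0.00997098]), 'opening': 0.09517751293922018}
scene {'fx': 486.28466083192615, 'fy': 486.28466083192615, 'cx': 278.33321917610004, 'cy': 208.53751836435632, 'rvec': array([ 0.91227339,  2.51463053, -1.07279838]), 'tvec': array([ 0.46415937, -0.22370389,  1.61660044])}
top {'fx': 536.7255833632206, 'fy': 536.7255833632206, 'cx': 275.58042190906156, 'cy': 213.3510172407548, 'rvec': array([ 2.15788412, -2.207733  ,  0.08240773]), 'tvec': array([0.00837753, 0.60203855, 1.44121981])}
wrist {'fx': 321.1001174596948, 'fy': 321.1001174596948, 'cx': 278.8182734729444, 'cy': 208.85551734027422, 'T_tool_cam': array([[-1.79699751e-03, -9.61227636e-01, -2.75750253e-01,
         7.76366273e-02],
       [ 9.99998217e-01, -1.56731383e-03, -1.05330432e-03,
         1.08049228e-03],
       [ 5.80278039e-04, -2.75751654e-01,  9.61228739e-01,
        -1.69364422e-01],
       [ 0.00000000e+00,  0.00000000e+00,  0.00000000e+00,
         1.00000000e+00]])}
```

View pics/scene0.png

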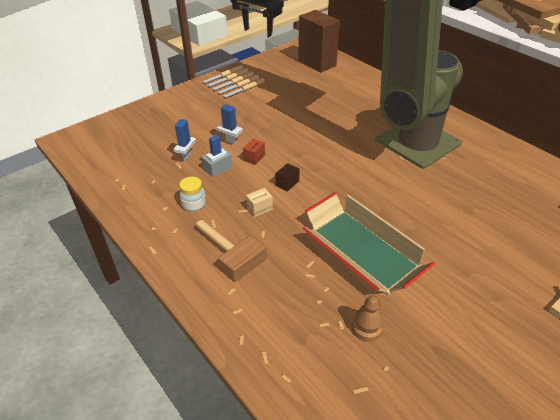

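View pics/top0.png

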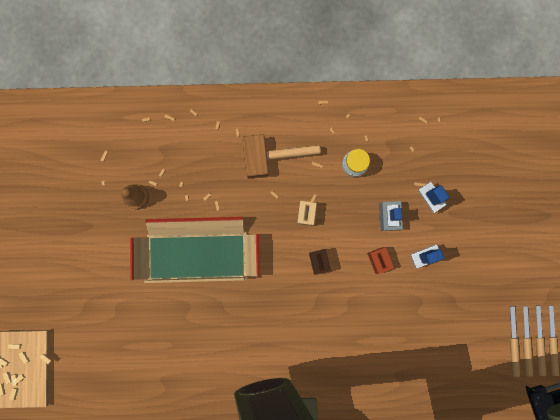

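View pics/wrist0.png

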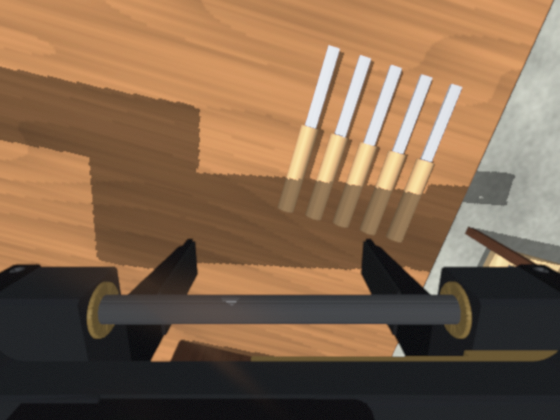

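Run:
```python
from h import *
t=cv2.imread('pics/top0.png')
cv2.imwrite('pics/topc1.png',cv2.resize(t[170:290,280:460],None,fx=4.4,fy=4.4,interpolation=cv2.INTER_CUBIC))
cv2.imwrite('pics/topc2.png',cv2.resize(t[170:300,110:280],None,fx=4.5,fy=4.5,interpolation=cv2.INTER_CUBIC))
t=cv2.imread('pics/scene0.png')
cv2.imwrite('pics/scc1.png',cv2.resize(t[90:230,160:320],None,fx=4.2,fy=4.2,interpolation=cv2.INTER_CUBIC))
c=cam('top')
for n,uv,z in [('pale',(307,212),.05),('dark',(320,261),.05),('red',(382,260),.05),('stand',(392,215),.05),('jar',(358,160),.08),('fig',(130,196),.1),('mallet',(256,156),.05),('casecen',(197,257),.012)]:
    print(n,ray(c,uv,z).round(3))
```

```text
pale [ 0.602 -0.09   0.05 ]
dark [ 0.47  -0.121  0.05 ]
red [ 0.469 -0.285  0.05 ]
stand [ 0.588 -0.317  0.05 ]
jar [ 0.734 -0.226  0.08 ]
fig [0.65  0.371 0.1  ]
mallet [0.756 0.044 0.05 ]
casecen [0.488 0.212 0.012]
```

View pics/topc1.png

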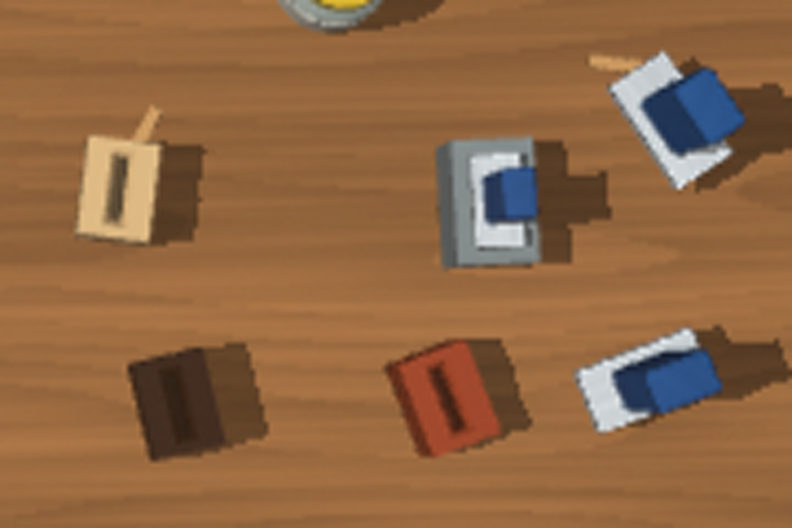

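View pics/topc2.png

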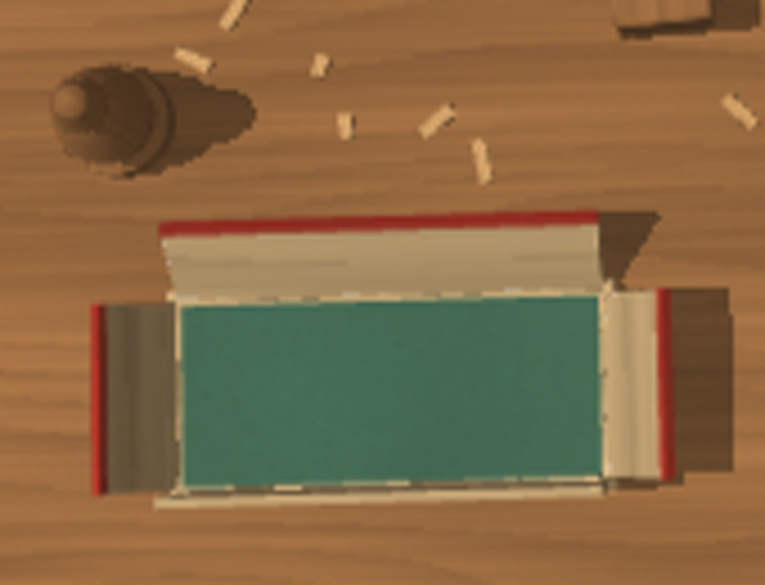

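View pics/scc1.png

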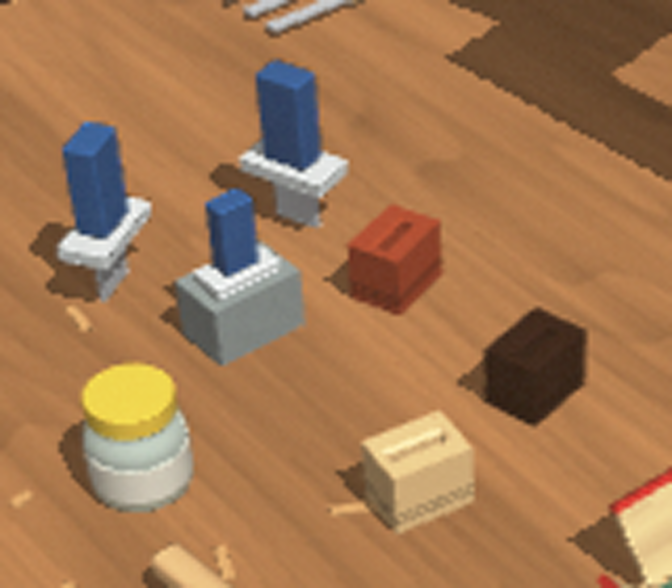

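```bash
cat >> h.py <<'E'
def yaw(o=None):
    o=o or manip.get_obs(); R=np.array(o['tcp_rot']); return np.degrees(np.arctan2(R[1,0],R[0,0]))
def go(p,y=None):
    o=manip.get_obs(); R=np.array(o['tcp_rot']); d=R.T@(np.array(p)-o['tcp_pos'])
    dy=0 if y is None else -((y-yaw(o)+180)%360-180)
    print('t%.2f'%o['time'],'tcp',np.round(o['tcp_pos'],4),'yaw %.2f'%yaw(o),'F',np.round(o['wrist_force'],1),'open %.4f'%o['opening'])
    print(' shift',np.round(d,4),'turn %.2f'%dy,'steps %.1f'%(max(np.linalg.norm(d)/.0417,abs(dy)/7.16)))
E
cat > g.sh <<'E'
#!/bin/bash
python3 -c "from h import *; go($1)"
E
chmod +x g.sh
python3 - <<'E'
from h import *
go((.42,-.2,.32),0)
t=cv2.imread('pics/top0.png'); hsv=cv2.cvtColor(t,cv2.COLOR_BGR2HSV)
c=cam('top')
for (x,y) in [(307,212),(322,262),(383,260),(397,215)]: print(x,y,hsv[y-6,x-6],hsv[y+6,x-5],hsv[y+6,x+6],hsv[y-5,x])
E
```

```text
t0.15 tcp [ 0.1763 -0.6251  0.2136] yaw 15.74 F [-0.8 -0.5  0.2] open 0.0949
 shift [ 0.35   -0.3432 -0.1057] turn 15.74 steps 12.0
307 212 [ 18 103 222] [ 18 103 222] [ 18 103 221] [ 17 105  92]
322 262 [ 12 136  60] [ 11 128  68] [ 11 129  67] [ 11 141  65]
383 260 [  7 184 112] [  7 184 162] [  7 183 160] [  7 185 160]
397 215 [108  42 144] [104  18 181] [ 14 136  86] [108 164 140]
```

{"name": "send_rows", "arguments": {
  "commands": [
    [[1,0.35,-0.344,-0.106,15.75],[1,0.35,-0.344,-0.106,15.75],[1,0.35,-0.344,-0.106,15.75],[1,0.35,-0.344,-0.106,15.75],[1,0.35,-0.344,-0.106,15.75]]
  ]
}}

```text
time: 0.57
tcp_pos: [0.2778, -0.4469, 0.2585]
tcp_rot: [[1.0, -0.001, -0.0], [-0.001, -1.0, 0.001], [-0.0, -0.001, -1.0]]
wrist_force: [0.4, -0.1, 0.4]
opening: 0.0948
```

```bash
./g.sh "(.42,-.2,.32),0"
```

```text
t0.57 tcp [ 0.2778 -0.4469  0.2585] yaw -0.05 F [ 0.4 -0.1  0.4] open 0.0948
 shift [ 0.142  -0.2471 -0.0613] turn -0.05 steps 7.0
```

{"name": "send_rows", "arguments": {
  "commands": [
    [[1,0.141,-0.246,-0.06,0],[1,0.141,-0.246,-0.06,0],[1,0.141,-0.246,-0.06,0],[1,0.141,-0.246,-0.06,0],[1,0.141,-0.246,-0.06,0]]
  ]
}}

```text
time: 0.98
tcp_pos: [0.3791, -0.2701, 0.302]
tcp_rot: [[1.0, -0.001, 0.0], [-0.001, -1.0, -0.0], [0.0, 0.0, -1.0]]
wrist_force: [1.6, 0.2, -0.2]
opening: 0.0951
```

{"name": "send_rows", "arguments": {
  "commands": [
    [[1,0.042,-0.072,-0.018,0],[1,0.042,-0.072,-0.018,0],[1,0.042,-0.072,-0.018,0],[1,0.042,-0.072,-0.018,0],[1,0.042,-0.072,-0.018,0]]
  ]
}}

```text
time: 1.4
tcp_pos: [0.4205, -0.2001, 0.3193]
tcp_rot: [[1.0, 0.001, -0.001], [0.001, -1.0, -0.0], [-0.001, 0.0, -1.0]]
wrist_force: [0.2, -0.3, -0.1]
opening: 0.0954
```

```bash
./g.sh "(.42,-.2,.32),0"; python3 -c "
from h import *
import pickle
o=manip.get_obs(); pickle.dump(o,open('o1.pkl','wb')); snap('wrist','w1')"
```

```text
t1.40 tcp [ 0.4205 -0.2001  0.3193] yaw 0.03 F [ 0.2 -0.3 -0.1] open 0.0954
 shift [-0.0005 -0.0001 -0.0007] turn 0.03 steps 0.0
```

View pics/w1.png

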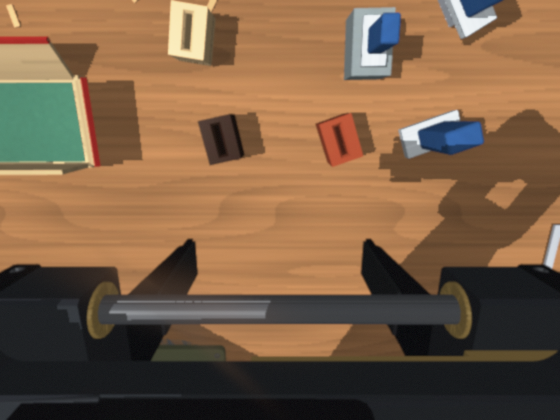

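Run:
```python
from h import *
t=cv2.imread('pics/w1.png')
a=cv2.resize(t[0:90,160:410],None,fx=3.2,fy=3.2,interpolation=cv2.INTER_CUBIC)
b=cv2.resize(t[100:180,190:440],None,fx=3.2,fy=3.2,interpolation=cv2.INTER_CUBIC)
cv2.imwrite('pics/w1c.png',np.vstack([a,b]))
hsv=cv2.cvtColor(t,cv2.COLOR_BGR2HSV)
for x,y in [(178,20),(178,45),(205,45),(189,30),(210,130),(220,150),(221,140),(207,155),(330,140),(322,145),(340,140),(352,145)]: print(x,y,hsv[y,x])
```

```text
178 20 [ 23  68 249]
178 45 [ 23  63 250]
205 45 [ 18  92 139]
189 30 [ 18  92 100]
210 130 [ 9 93 74]
220 150 [  8 112  25]
221 140 [  6 102  25]
207 155 [ 13 125 122]
330 140 [  7 172 191]
322 145 [ 10 152 134]
340 140 [  7 171  70]
352 145 [  6 175 189]
```

View pics/w1c.png

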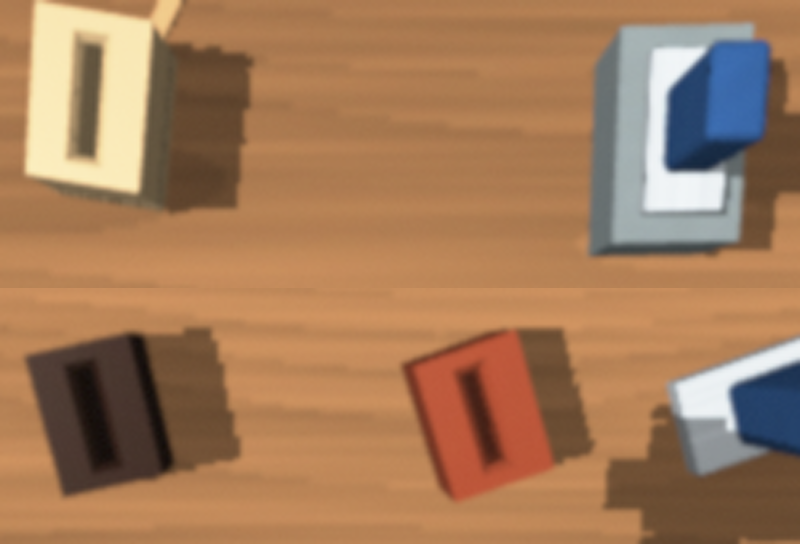

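```bash
cat >> h.py <<'E'
def rectw(c,pts,z):
    """image points -> world plane z -> min area rect: centre, long side, short side, yaw of long side (deg, -90..90)"""
    P=np.array([ray(c,p,z)[:2] for p in pts])*1000
    (cx,cy),(w,h),a=cv2.minAreaRect(P.astype(np.float32))
    if w<h: w,h=h,w; a+=90
    a=(a+90)%180-90
    return np.round([cx/1000,cy/1000,w/1000,h/1000,a],4)
def blob(m,uv):
    m=m.astype(np.uint8); n,l,s,ce=cv2.connectedComponentsWithStats(m)
    k=l[int(uv[1]),int(uv[0])]
    if k==0: raise SystemExit('no blob at %s'%(uv,))
    f=(l==k).astype(np.uint8); cs,_=cv2.findContours(f,cv2.RETR_EXTERNAL,cv2.CHAIN_APPROX_NONE)
    return max(cs,key=cv2.contourArea)[:,0,:],f
E
cat > m1.py <<'E'
from h import *
import pickle
t=cv2.imread('pics/w1.png');o=pickle.load(open('o1.pkl','rb'));c=cam('wrist',o)
H,S,V=[x.astype(int) for x in cv2.split(cv2.cvtColor(t,cv2.COLOR_BGR2HSV))]
tops={'pale':(((V>225)&(S<95)),(178,20)),'dark':(((V>45)&(V<100)&(H<14)&(S<120)),(210,130)),'red':((S>155)&(H<10)&(V>155),(330,140))}
for n,(m,uv) in tops.items():
    p,f=blob(m,uv); print(n,'top',rectw(c,p,.05))
    # hole
    hull=cv2.convexHull(p); g=np.zeros_like(f); cv2.fillConvexPoly(g,hull,1); h=(g&(1-f)); h=cv2.erode(h,np.ones((2,2)))
    cs,_=cv2.findContours(h,cv2.RETR_EXTERNAL,cv2.CHAIN_APPROX_NONE); q=max(cs,key=cv2.contourArea)[:,0,:]
    print('   slot',rectw(c,q,.05),q.mean(0))
s=lambda L:[(x/3.2+160-.35,y/3.2-.35) for x,y in L]
print('stand',rectw(c,s([(620,27),(752,25),(740,243),(612,245)]),.05))
print('shoulder left edge', [ray(c,p,.06).round(4) for p in s([(650,47),(643,212),(725,211)])])
print('handle top',rectw(c,s([(712,43),(768,43),(762,137),(707,137)]),.118))
E
python3 m1.py
```

```text
pale top [ 0.6    -0.0884  0.0594  0.0434 -8.8533]
   slot [ 0.5994 -0.0884  0.0427  0.0111 -8.7559] [186.87777778  30.5       ]
dark top [ 0.4688 -0.1217  0.0575  0.0429 11.9689]
   slot [ 4.67800e-01 -1.21500e-01  4.22000e-02  1.03000e-02  1.22046e+01] [219.23287671 139.90410959]
red top [ 0.468  -0.284   0.0599  0.0442 19.0584]
   slot [ 4.67500e-01 -2.83100e-01  4.14000e-02  8.80000e-03  1.90842e+01] [340.11764706 140.02941176]
stand [ 0.586  -0.3171  0.0767  0.0507  1.2309]
shoulder left edge [array([ 0.6144, -0.3003,  0.06  ]), array([ 0.5582, -0.3016,  0.06  ]), array([ 0.5585, -0.3331,  0.06  ])]
handle top [ 0.5862 -0.316   0.0277  0.0179  1.592 ]
```

Run:
```python
from h import *
a=cam('top');b=cam('scene')
P=lambda c:c[0]@np.hstack([c[1],c[2][:,None]])
for u,v in [((441.8,193.9),(182.1,122.1)),((435.7,256.4),(228.3,107.1)),((280+515/4.4,170+185/4.4),(160+232/4.2,90+195/4.2))]:
    X=cv2.triangulatePoints(P(a),P(b),np.array(u),np.array(v)); X=X[:3]/X[3]; print(X.ravel().round(3), proj(a,X.ravel())-u)
go((.586,-.3165,.2),1.3)
```

```text
[ 0.632 -0.425  0.133] [-0.50661418  0.73946965]
[ 0.475 -0.403  0.132] [-0.41609819  0.54662756]
[ 0.589 -0.313  0.122] [-0.57756138  0.77412274]
t1.45 tcp [ 0.4202 -0.2007  0.3191] yaw -0.06 F [-0.5 -0.1  0.8] open 0.0950
 shift [0.1661 0.1157 0.1188] turn -1.36 steps 5.6
```

{"name": "send_rows", "arguments": {
  "commands": [
    [[0.3,0.166,0.116,0.119,-1.36],[0.3,0.166,0.116,0.119,-1.36],[0.3,0.166,0.116,0.119,-1.36],[0.3,0.166,0.116,0.119,-1.36],[0.3,0.166,0.116,0.119,-1.36]]
  ]
}}

```text
time: 1.87
tcp_pos: [0.5676, -0.306, 0.212]
tcp_rot: [[1.0, 0.02, -0.001], [0.02, -1.0, 0.001], [-0.001, -0.001, -1.0]]
wrist_force: [-0.1, 0.7, 1.6]
opening: 0.0668
```

```bash
./g.sh "(.586,-.3165,.15),1.3"
```

```text
t1.87 tcp [ 0.5676 -0.306   0.212 ] yaw 1.15 F [-0.1  0.7  1.6] open 0.0668
 shift [0.0183 0.0109 0.062 ] turn -0.15 steps 1.6
```

{"name": "send_rows", "arguments": {
  "commands": [
    [[0.3,0.018,0.011,0.062,-0.15],[0.3,0.018,0.011,0.062,-0.15],[0.3,0.018,0.011,0.062,-0.15],[0.3,0.018,0.011,0.062,-0.15],[0.3,0.018,0.011,0.062,-0.15]]
  ]
}}

```text
time: 2.28
tcp_pos: [0.5858, -0.3149, 0.1537]
tcp_rot: [[1.0, 0.024, 0.001], [0.024, -1.0, -0.001], [0.001, 0.001, -1.0]]
wrist_force: [0.2, -0.5, 1.2]
opening: 0.0615
```

```bash
./g.sh "(.586,-.3165,.07),1.3"; python3 -c "
from h import *
snap('wrist','w2')"
```

```text
t2.28 tcp [ 0.5858 -0.3149  0.1537] yaw 1.39 F [ 0.2 -0.5  1.2] open 0.0615
 shift [0.     0.0015 0.0837] turn 0.09 steps 2.0
```

View pics/w2.png

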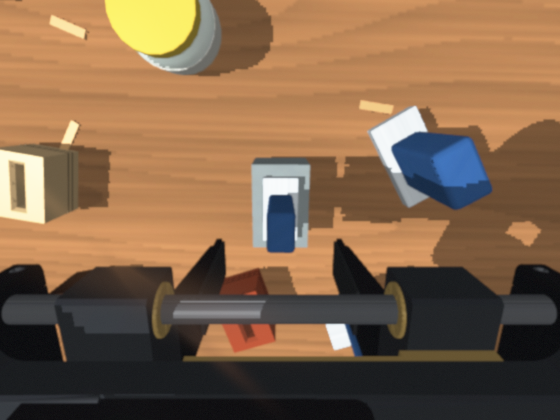

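{"name": "send_rows", "arguments": {
  "commands": [
    [[0.3,0,0.0015,0.03,0],[0.3,0,0.0015,0.06,0],[0.3,0,0.0015,0.08,0],[0.3,0,0.0015,0.082,0],[0.3,0,0.0015,0.082,0]]
  ]
}}

```text
time: 2.75
tcp_pos: [0.5861, -0.315, 0.0712]
tcp_rot: [[1.0, 0.026, 0.0], [0.026, -1.0, -0.0], [0.0, 0.0, -1.0]]
wrist_force: [-0.4, -0.3, 0.5]
opening: 0.0617
```

{"name": "send_rows", "arguments": {
  "commands": [
    [[-1,0,0,0,0],[-1,0,0,0,0],[-1,0,0,0,0],[-1,0,0,0,0],[-1,0,0,0,0]]
  ]
}}

```text
time: 3.17
tcp_pos: [0.5868, -0.3153, 0.0714]
tcp_rot: [[1.0, 0.026, 0.001], [0.026, -1.0, -0.001], [0.001, 0.001, -1.0]]
wrist_force: [-0.5, 0.2, 0.4]
opening: 0.0338
```

```bash
./g.sh "(.586,-.3165,.17),1.3"
```

```text
t3.17 tcp [ 0.5868 -0.3153  0.0714] yaw 1.51 F [-0.5  0.2  0.4] open 0.0338
 shift [-0.0007  0.0013 -0.0986] turn 0.21 steps 2.4
```

{"name": "send_rows", "arguments": {
  "commands": [
    [[-1,0,0,0,0],[-1,0,0,0,0],[-1,0,0,0,0],[-1,0,0,0,0],[-1,0,0,0,0]]
  ]
}}

```text
time: 3.58
tcp_pos: [0.5864, -0.3151, 0.0704]
tcp_rot: [[1.0, 0.026, 0.0], [0.026, -1.0, -0.0], [0.0, 0.0, -1.0]]
wrist_force: [-0.2, -0.2, 0.4]
opening: 0.0197
```

```bash
./g.sh "(.586,-.3165,.17),1.3"
```

```text
t3.58 tcp [ 0.5864 -0.3151  0.0704] yaw 1.50 F [-0.2 -0.2  0.4] open 0.0197
 shift [-0.0004  0.0014 -0.0996] turn 0.20 steps 2.4
```

{"name": "send_rows", "arguments": {
  "commands": [
    [[-1,0,0,-0.04,0],[-1,0,0,-0.08,0],[-1,0,0,-0.11,0],[-1,0,0,-0.11,0],[-1,0,0,-0.11,0]]
  ]
}}

```text
time: 4.0
tcp_pos: [0.5874, -0.3156, 0.1828]
tcp_rot: [[1.0, 0.026, 0.004], [0.026, -1.0, -0.002], [0.004, 0.002, -1.0]]
wrist_force: [0.2, -0.6, -1.9]
opening: 0.0201
```

```bash
./g.sh "(.5997,-.0884,.18),-8.8"; python3 -c "
from h import *
snap('wrist','w3')"
```

```text
t4.00 tcp [ 0.5874 -0.3156  0.1828] yaw 1.51 F [ 0.2 -0.6 -1.9] open 0.0201
 shift [ 0.0182 -0.2268  0.0023] turn 10.31 steps 5.5
```

View pics/w3.png

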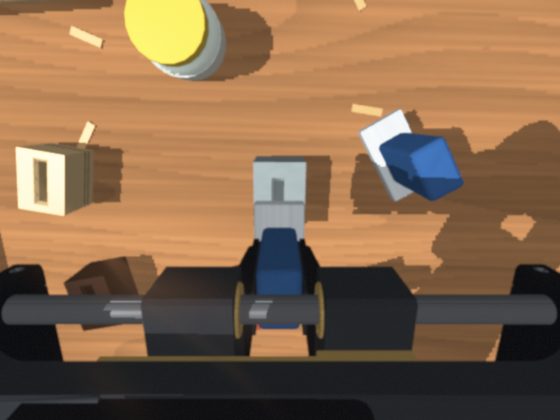

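{"name": "send_rows", "arguments": {
  "commands": [
    [[-1,0.018,-0.227,0,10.3],[-1,0.018,-0.227,0,10.3],[-1,0.018,-0.227,0,10.3],[-1,0.018,-0.227,0,10.3],[-1,0.018,-0.227,0,10.3]]
  ]
}}

```text
time: 4.47
tcp_pos: [0.5951, -0.1047, 0.1764]
tcp_rot: [[0.988, -0.154, -0.006], [-0.154, -0.988, 0.002], [-0.006, -0.001, -1.0]]
wrist_force: [0.7, 0.2, -1.2]
opening: 0.0199
```

```bash
./g.sh "(.5997,-.0884,.18),-8.8"
```

```text
t4.47 tcp [ 0.5951 -0.1047  0.1764] yaw -8.83 F [ 0.7  0.2 -1.2] open 0.0199
 shift [ 0.002  -0.0168 -0.0036] turn -0.03 steps 0.4
```

{"name": "send_rows", "arguments": {
  "commands": [
    [[-1,0.002,-0.0165,0,0],[-1,0.002,-0.0165,0,0],[-1,0.002,-0.0165,0,0],[-1,0.002,-0.0165,0,0],[-1,0.002,-0.0165,0,0]]
  ]
}}

```text
time: 4.88
tcp_pos: [0.6011, -0.092, 0.1788]
tcp_rot: [[0.988, -0.154, -0.002], [-0.154, -0.988, 0.0], [-0.002, 0.0, -1.0]]
wrist_force: [-0.7, 0.5, -2.2]
opening: 0.0199
```

```bash
./g.sh "(.5997,-.0884,.12),-8.8"; python3 -c "
from h import *
import pickle
o=manip.get_obs(); pickle.dump(o,open('o4.pkl','wb')); snap('wrist','w4')"
```

```text
t4.88 tcp [ 0.6011 -0.092   0.1788] yaw -8.88 F [-0.7  0.5 -2.2] open 0.0199
 shift [-0.0018 -0.0034  0.0589] turn -0.08 steps 1.4
```

View pics/w4.png

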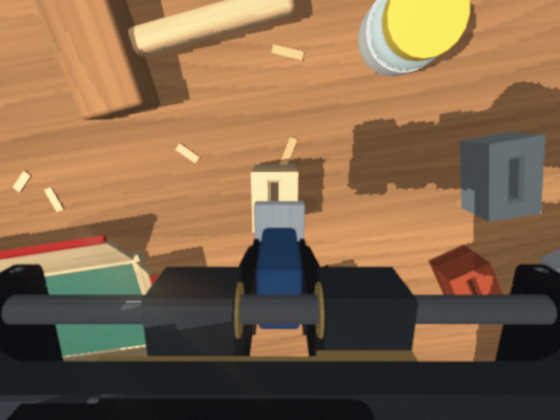

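{"name": "send_rows", "arguments": {
  "commands": [
    [[-1,-0.0018,-0.0034,0,0],[-1,-0.0018,-0.0034,0.03,0],[-1,-0.0018,-0.0034,0.06,0],[-1,-0.0018,-0.0034,0.068,0],[-1,-0.0018,-0.0034,0.068,0]]
  ]
}}

```text
time: 5.35
tcp_pos: [0.5978, -0.0872, 0.1085]
tcp_rot: [[0.988, -0.154, -0.007], [-0.154, -0.988, 0.002], [-0.007, -0.001, -1.0]]
wrist_force: [-0.6, 0.2, -1.8]
opening: 0.0197
```

```bash
./g.sh "(.5997,-.0884,.0704),-8.8"; python3 -c "
from h import *
import pickle
o=manip.get_obs(); pickle.dump(o,open('o4.pkl','wb')); snap('wrist','w5')"
```

```text
t5.35 tcp [ 0.5978 -0.0872  0.1085] yaw -8.85 F [-0.6  0.2 -1.8] open 0.0197
 shift [0.0023 0.001  0.0381] turn -0.05 steps 0.9
```

View pics/w5.png

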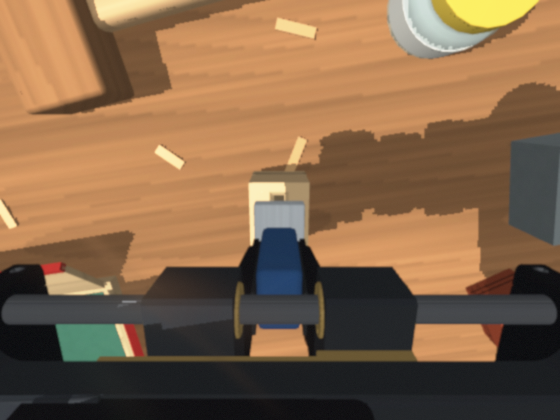

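{"name": "send_rows", "arguments": {
  "commands": [
    [[-1,0.001,0.001,0.008,0],[-1,0.001,0.001,0.016,0],[-1,0.001,0.001,0.024,0],[-1,0.001,0.001,0.03,0],[-1,0.001,0.001,0.033,0]]
  ]
}}

```text
time: 5.82
tcp_pos: [0.6008, -0.0883, 0.078]
tcp_rot: [[0.988, -0.153, -0.001], [-0.153, -0.988, 0.0], [-0.002, -0.0, -1.0]]
wrist_force: [0.6, 0.3, -2.0]
opening: 0.0201
```

```bash
./g.sh "(.5997,-.0884,.0704),-8.8"
```

```text
t5.82 tcp [ 0.6008 -0.0883  0.078 ] yaw -8.79 F [ 0.6  0.3 -2. ] open 0.0201
 shift [-0.001   0.0003  0.0076] turn 0.01 steps 0.2
```

{"name": "send_rows", "arguments": {
  "commands": [
    [[-1,0,0,0.004,0],[-1,0,0,0.007,0],[-1,0,0,0.009,0],[-1,0,0,0.009,0],[-1,0,0,0.009,0]]
  ]
}}

```text
time: 6.23
tcp_pos: [0.6016, -0.0884, 0.0705]
tcp_rot: [[0.988, -0.153, 0.001], [-0.153, -0.988, -0.0], [0.001, 0.0, -1.0]]
wrist_force: [-0.8, 0.3, -0.4]
opening: 0.0198
```

{"name": "send_rows", "arguments": {
  "commands": [
    [[-1,0,0,0.0005,0],[-1,0,0,0.0005,0],[-1,0,0,0.0005,0],[-1,0,0,0.0005,0],[-1,0,0,0.0005,0]]
  ]
}}

```text
time: 6.65
tcp_pos: [0.6016, -0.0885, 0.0705]
tcp_rot: [[0.988, -0.153, 0.001], [-0.153, -0.988, -0.0], [0.001, -0.0, -1.0]]
wrist_force: [-2.6, 0.9, 6.3]
opening: 0.0201
```

```bash
./g.sh "(.5997,-.0884,.0704),-8.8"
```

```text
t6.65 tcp [ 0.6016 -0.0885  0.0705] yaw -8.79 F [-2.6  0.9  6.3] open 0.0201
 shift [-0.0019  0.0002  0.0001] turn 0.01 steps 0.0
```

{"name": "send_rows", "arguments": {
  "commands": [
    [[-1,0,0,0,0],[-1,0,0,0,0],[-1,0,0,0,0],[-1,0,0,0,0],[-1,0,0,0,0]]
  ]
}}

```text
time: 7.07
tcp_pos: [0.6016, -0.0885, 0.0705]
tcp_rot: [[0.988, -0.153, 0.001], [-0.153, -0.988, -0.0], [0.001, -0.0, -1.0]]
wrist_force: [-2.3, -0.1, 6.0]
opening: 0.0198
```

{"name": "send_rows", "arguments": {
  "commands": [
    [[-1,0,0,0,0],[-1,0,0,0,0],[-1,0,0,0,0],[-1,0,0,0,0],[-1,0,0,0,0]]
  ]
}}

```text
time: 7.48
tcp_pos: [0.6017, -0.0884, 0.0705]
tcp_rot: [[0.988, -0.153, 0.001], [-0.153, -0.988, -0.0], [0.001, 0.0, -1.0]]
wrist_force: [-1.7, 1.4, 5.1]
opening: 0.0194
```

```bash
./g.sh "(.4678,-.2836,.18),19.1"; python3 -c "
from h import *
snap('scene','s6')
snap('top','t6')
t=cv2.imread('pics/s6.png')
a=cv2.resize(t[90:230,160:320],None,fx=4.2,fy=4.2,interpolation=cv2.INTER_CUBIC)
cv2.imwrite('pics/s6c.png',a)"
```

```text
t7.48 tcp [ 0.6017 -0.0884  0.0705] yaw -8.79 F [-1.7  1.4  5.1] open 0.0194
 shift [-0.1024  0.2133 -0.1096] turn -27.89 steps 6.3
```

View pics/s6c.png

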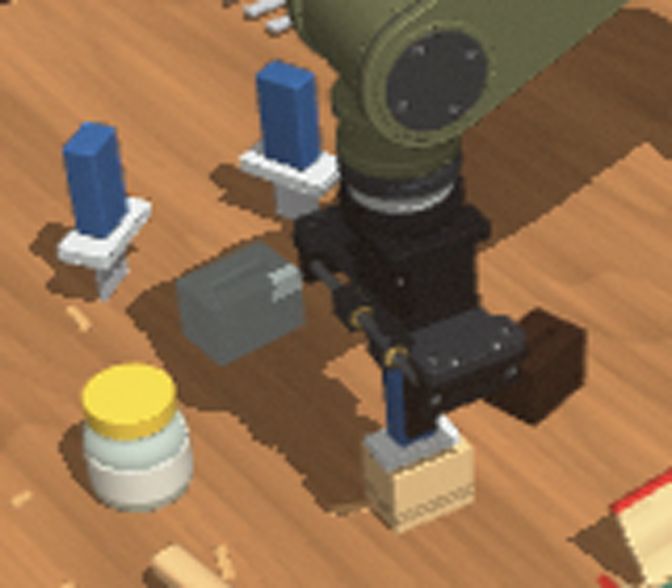

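{"name": "send_rows", "arguments": {
  "commands": [
    [[-1,0,0,-0.02,0],[-1,0,0,-0.05,0],[-1,0,0,-0.09,0],[-1,0,0,-0.11,0],[-1,0,0,-0.11,0]]
  ]
}}

```text
time: 8.0
tcp_pos: [0.605, -0.0893, 0.1861]
tcp_rot: [[0.988, -0.153, 0.011], [-0.153, -0.988, -0.003], [0.012, 0.001, -1.0]]
wrist_force: [1.3, 0.2, 0.6]
opening: 0.0197
```

{"name": "send_rows", "arguments": {
  "commands": [
    [[-1,-0.102,0.213,0,-27.9],[-1,-0.102,0.213,0,-27.9],[-1,-0.102,0.213,0,-27.9],[-1,-0.102,0.213,0,-27.9],[-1,-0.102,0.213,0,-27.9]]
  ]
}}

```text
time: 8.42
tcp_pos: [0.4877, -0.2525, 0.1771]
tcp_rot: [[0.943, 0.332, -0.002], [0.332, -0.943, 0.001], [-0.001, -0.002, -1.0]]
wrist_force: [0.5, -0.3, -2.3]
opening: 0.0194
```

```bash
./g.sh "(.4678,-.2836,.18),19.1"
```

```text
t8.42 tcp [ 0.4877 -0.2525  0.1771] yaw 19.40 F [ 0.5 -0.3 -2.3] open 0.0194
 shift [-0.0291  0.0227 -0.0029] turn 0.30 steps 0.9
```

{"name": "send_rows", "arguments": {
  "commands": [
    [[-1,-0.029,0.0225,0,0.3],[-1,-0.029,0.0225,0,0.3],[-1,-0.029,0.0225,0,0.3],[-1,-0.029,0.0225,0,0.3],[-1,-0.029,0.0225,0,0.3]]
  ]
}}

```text
time: 8.83
tcp_pos: [0.4696, -0.2818, 0.1786]
tcp_rot: [[0.946, 0.323, -0.001], [0.323, -0.946, 0.001], [-0.001, -0.001, -1.0]]
wrist_force: [0.6, 0.7, -0.5]
opening: 0.02
```

```bash
./g.sh "(.4678,-.2836,.18),19.1"; python3 -c "
from h import *
import pickle
o=manip.get_obs(); pickle.dump(o,open('o4.pkl','wb')); snap('wrist','w7')"
```

```text
t8.83 tcp [ 0.4696 -0.2818  0.1786] yaw 18.87 F [ 0.6  0.7 -0.5] open 0.0200
 shift [-0.0023  0.0011 -0.0014] turn -0.23 steps 0.1
```

View pics/w7.png

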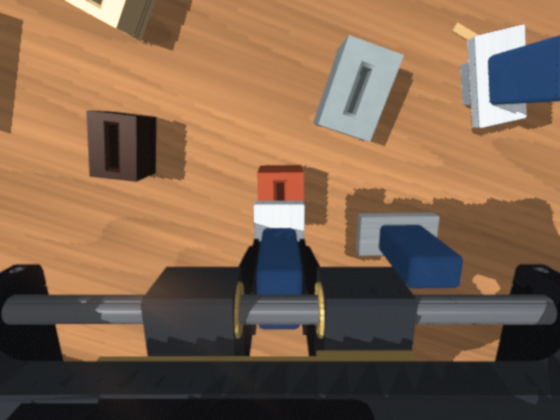

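{"name": "send_rows", "arguments": {
  "commands": [
    [[-1,-0.0023,0.001,0,-0.2],[-1,-0.0023,0.001,0.03,-0.2],[-1,-0.0023,0.001,0.06,-0.2],[-1,-0.0023,0.001,0.068,-0.2],[-1,-0.0023,0.001,0.068,-0.2]]
  ]
}}

```text
time: 9.3
tcp_pos: [0.4659, -0.2825, 0.1083]
tcp_rot: [[0.945, 0.327, -0.006], [0.327, -0.945, 0.004], [-0.004, -0.006, -1.0]]
wrist_force: [1.3, -1.2, -2.6]
opening: 0.0198
```

```bash
./g.sh "(.4678,-.2836,.0705),19.1"; python3 -c "
from h import *
import pickle
o=manip.get_obs(); pickle.dump(o,open('o4.pkl','wb')); snap('wrist','w8')"
```

```text
t9.30 tcp [ 0.4659 -0.2825  0.1083] yaw 19.08 F [ 1.3 -1.2 -2.6] open 0.0198
 shift [0.0016 0.0019 0.0378] turn -0.02 steps 0.9
```

View pics/w8.png

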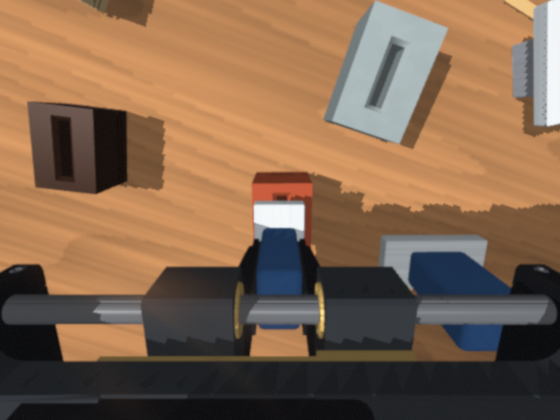

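{"name": "send_rows", "arguments": {
  "commands": [
    [[-1,0.001,0.001,0.008,0],[-1,0.001,0.001,0.016,0],[-1,0.001,0.001,0.024,0],[-1,0.001,0.001,0.03,0],[-1,0.001,0.001,0.033,0]]
  ]
}}

```text
time: 9.77
tcp_pos: [0.4771, -0.2892, 0.095]
tcp_rot: [[0.945, 0.325, 0.016], [0.326, -0.945, -0.008], [0.013, 0.013, -1.0]]
wrist_force: [-11.5, 12.2, 65.2]
opening: 0.0198
```

{"name": "send_rows", "arguments": {
  "commands": [
    [[-1,0,0,0.004,0],[-1,0,0,0.007,0],[-1,0,0,0.009,0],[-1,0,0,0.009,0],[-1,0,0,0.009,0]]
  ]
}}

```text
time: 10.18
tcp_pos: [0.4823, -0.3007, 0.0959]
tcp_rot: [[0.944, 0.327, 0.03], [0.328, -0.944, -0.035], [0.017, 0.043, -0.999]]
wrist_force: [-12.3, -7.6, 68.2]
opening: 0.0197
```

{"name": "send_rows", "arguments": {
  "commands": [
    [[-1,0,0,0,0],[-1,0,0,0,0],[-1,0,0,0,0],[-1,0,0,0,0],[-1,0,0,0,0]]
  ]
}}

```text
time: 10.6
tcp_pos: [0.4825, -0.3013, 0.0959]
tcp_rot: [[0.944, 0.327, 0.031], [0.328, -0.944, -0.036], [0.017, 0.044, -0.999]]
wrist_force: [-11.4, -7.9, 67.5]
opening: 0.0197
```

```bash
./g.sh "(.4678,-.2836,.0705),19.1"
```

```text
t10.60 tcp [ 0.4825 -0.3013  0.0959] yaw 19.16 F [-11.4  -7.9  67.5] open 0.0197
 shift [-0.0085 -0.0226  0.0242] turn 0.06 steps 0.8
```

{"name": "send_rows", "arguments": {
  "commands": [
    [[-1,0,0,-0.02,0],[-1,0,0,-0.04,0],[-1,0,0,-0.07,0],[-1,0,0,-0.11,0],[-1,0,0,-0.11,0]]
  ]
}}

```text
time: 11.02
tcp_pos: [0.4736, -0.2887, 0.191]
tcp_rot: [[0.945, 0.326, 0.015], [0.326, -0.945, -0.011], [0.01, 0.015, -1.0]]
wrist_force: [1.9, -1.4, -0.5]
opening: 0.02
```

```bash
./g.sh "(.4678,-.2836,.18),19.1"; python3 -c "
from h import *
import pickle
o=manip.get_obs(); pickle.dump(o,open('o9.pkl','wb')); snap('wrist','w9'); snap('scene','s9')
t=cv2.imread('pics/s9.png')
a=cv2.resize(t[90:230,160:320],None,fx=4.2,fy=4.2,interpolation=cv2.INTER_CUBIC)
cv2.imwrite('pics/s9c.png',a)"
```

```text
t11.02 tcp [ 0.4736 -0.2887  0.191 ] yaw 19.01 F [ 1.9 -1.4 -0.5] open 0.0200
 shift [-0.004  -0.0069  0.0109] turn -0.09 steps 0.3
```

View pics/w9.png

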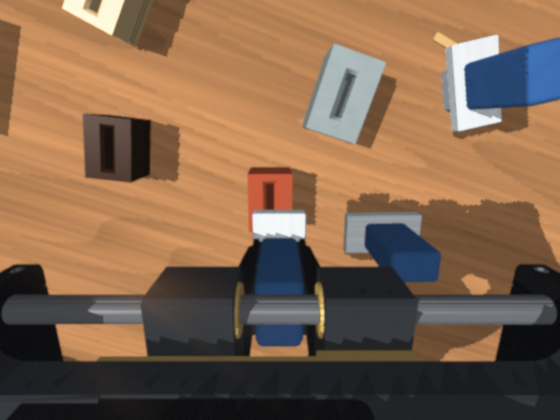

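View pics/s9c.png

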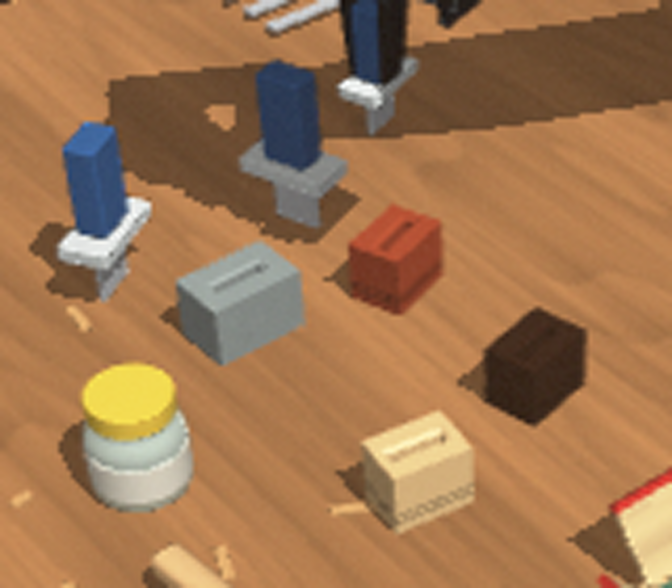

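Run:
```python
from h import *
t=cv2.imread('pics/s9.png')
cv2.imwrite('pics/s9d.png',cv2.resize(t[60:130,210:290],None,fx=8,fy=8,interpolation=cv2.INTER_CUBIC))
t=cv2.imread('pics/w9.png');u=cv2.imread('pics/w7.png')
cv2.imwrite('pics/w79.png',np.hstack([cv2.resize(q[150:350,220:340],None,fx=3,fy=3,interpolation=cv2.INTER_CUBIC) for q in (u,t)]))
```

```text
(no output)
```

View pics/s9d.png

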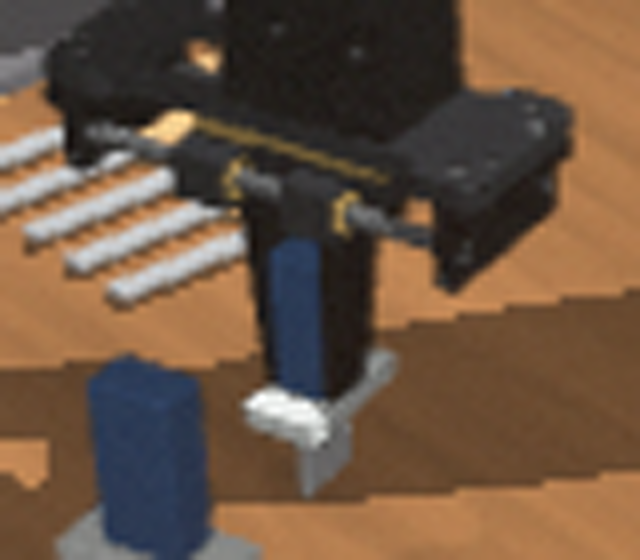

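View pics/w79.png

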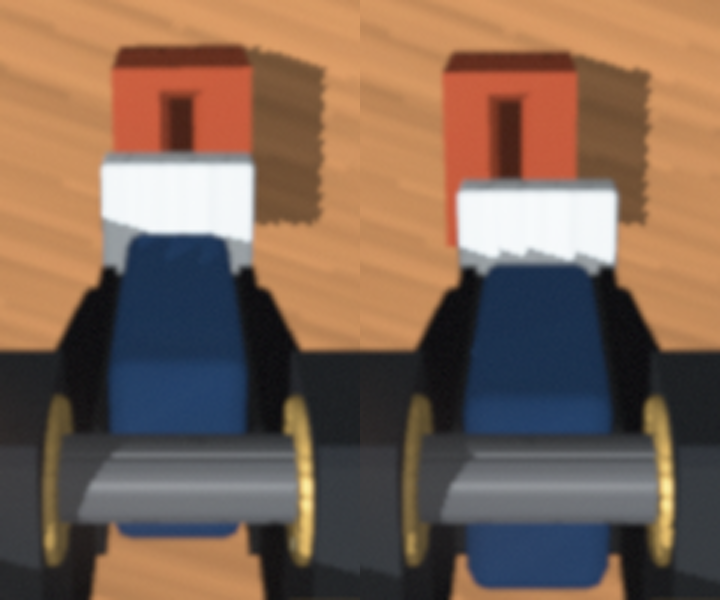

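Run:
```python
from h import *
K,R,t=[None]*3
c=camera_info('wrist');K=np.array([[c['fx'],0,c['cx']],[0,c['fy'],c['cy']],[0,0,1]]);T=np.array(c['T_tool_cam'])
def tr(uv,z): # tool plane z
    d=T[:3,:3]@np.linalg.inv(K)@np.array([uv[0],uv[1],1.]); o=T[:3,3]; return (o+d*(z-o[2])/d[2]).round(4)
# w7: tool z of shoulder top = .0204-.01=.0104 ; tcp z .1786 -> base top .1286
f=lambda x,y,x0=0:(220+(x-x0)/3-.3,150+y/3-.3)
print('w7 shoulder far', tr(f(103,163),.0104),tr(f(253,163),.0104))
print('w7 handle top near', tr(f(120,535),-.0476),tr(f(238,535),-.0476),'far',tr(f(110,362),-.0476),tr(f(246,362),-.0476))
print('w7 base far', tr(f(112,67),.1286),tr(f(252,67),.1286),'slot far',tr(f(161,91),.1286),tr(f(201,91),.1286))
for s in (0,.009):
  print('w9 sh far', tr(f(458,188,360),.0104-s),tr(f(616,188,360),.0104-s),'handle near',tr(f(470,585,360),-.0476-s),tr(f(603,585,360),-.0476-s),'far',tr(f(468,397,360),-.0476-s),tr(f(610,397,360),-.0476-s))
print('w9 base far',tr(f(445,72,360),.141),tr(f(577,72,360),.141))
# pale w5: tcp z .1085
```

```text
w7 shoulder far [ 0.0289 -0.0135  0.0104] [0.0289 0.0155 0.0104]
w7 handle top near [-0.0121 -0.0076 -0.0476] [-0.0121  0.0098 -0.0476] far [ 0.0159 -0.0085 -0.0476] [ 0.0159  0.0104 -0.0476]
w7 base far [ 0.0279 -0.0196  0.1286] [0.0279 0.0241 0.1286] slot far [ 0.0203 -0.0043  0.1286] [0.0203 0.0082 0.1286]
w9 sh far [ 0.0239 -0.0146  0.0104] [0.0238 0.0162 0.0104] handle near [-0.0208 -0.0093 -0.0476] [-0.0208  0.0106 -0.0476] far [ 0.0105 -0.0089 -0.0476] [ 0.0105  0.0111 -0.0476]
w9 sh far [ 0.0266 -0.0138  0.0014] [0.0265 0.0154 0.0014] handle near [-0.0135 -0.0085 -0.0566] [-0.0135  0.0099 -0.0566] far [ 0.0155 -0.0082 -0.0566] [ 0.0155  0.0104 -0.0566]
w9 base far [ 0.0243 -0.0292  0.141 ] [0.0242 0.0137 0.141 ]
```

Run:
```python
from h import *
t=cv2.imread('pics/w8.png');u=cv2.imread('pics/w5.png')
cv2.imwrite('pics/w58.png',np.hstack([cv2.resize(q[150:260,220:340],None,fx=3.3,fy=5,interpolation=cv2.INTER_CUBIC) for q in (u,t)]))
```

```text
(no output)
```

View pics/w58.png

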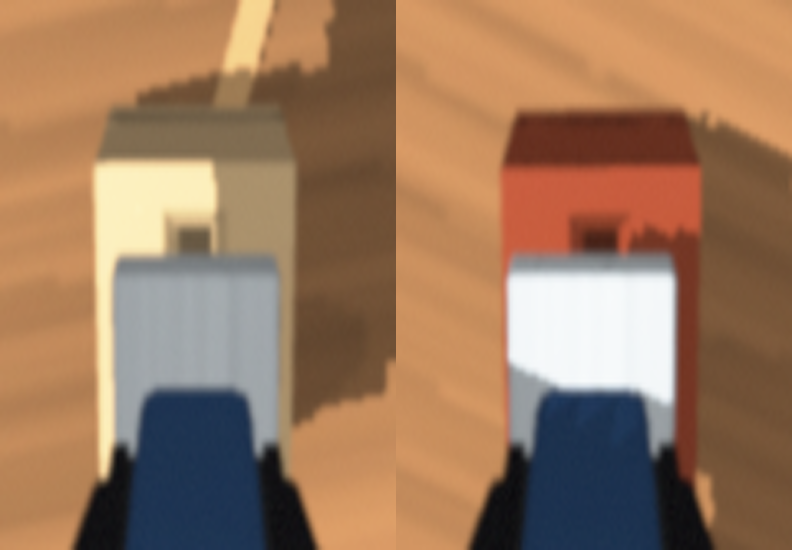

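```bash
./g.sh "(.588,-.3155,.18),1.5"
```

```text
t11.12 tcp [ 0.471  -0.2867  0.1841] yaw 19.01 F [-1.3  0.6 -1.8] open 0.0201
 shift [0.1012 0.0653 0.005 ] turn 17.51 steps 2.9
```

{"name": "send_rows", "arguments": {
  "commands": [
    [[-1,0.1,0.065,0,17.5],[-1,0.1,0.065,0,17.5],[-1,0.1,0.065,0,17.5],[-1,0.1,0.065,0,17.5],[-1,0.1,0.065,0,17.5]]
  ]
}}

```text
time: 11.53
tcp_pos: [0.5851, -0.3137, 0.1767]
tcp_rot: [[1.0, 0.027, -0.004], [0.027, -1.0, 0.002], [-0.004, -0.002, -1.0]]
wrist_force: [0.5, -0.9, -1.8]
opening: 0.0199
```

{"name": "send_rows", "arguments": {
  "commands": [
    [[-1,0,0,0,0],[-1,0,0,0,0],[-1,0,0,0,0],[-1,0,0,0,0],[-1,0,0,0,0]]
  ]
}}

```text
time: 11.95
tcp_pos: [0.5841, -0.3141, 0.1803]
tcp_rot: [[1.0, 0.026, 0.001], [0.026, -1.0, -0.0], [0.001, 0.0, -1.0]]
wrist_force: [0.3, 0.7, -1.2]
opening: 0.0201
```

```bash
./g.sh "(.588,-.3155,.115),1.5"
```

```text
t11.95 tcp [ 0.5841 -0.3141  0.1803] yaw 1.49 F [ 0.3  0.7 -1.2] open 0.0201
 shift [0.0038 0.0015 0.0653] turn -0.01 steps 1.6
```

{"name": "send_rows", "arguments": {
  "commands": [
    [[-1,0.0038,0.0015,0.02,0],[-1,0.0038,0.0015,0.04,0],[-1,0.0038,0.0015,0.06,0],[-1,0.0038,0.0015,0.075,0],[-1,0.0038,0.0015,0.075,0]]
  ]
}}

```text
time: 12.37
tcp_pos: [0.5859, -0.314, 0.1004]
tcp_rot: [[1.0, 0.026, -0.006], [0.026, -1.0, 0.004], [-0.006, -0.004, -1.0]]
wrist_force: [-0.5, 1.5, -2.6]
opening: 0.0202
```

{"name": "send_rows", "arguments": {
  "commands": [
    [[-1,0,0,0,0],[-1,0,0,0,0],[-1,0,0,0,0],[-1,0,0,0,0],[-1,0,0,0,0]]
  ]
}}

```text
time: 12.78
tcp_pos: [0.5891, -0.3159, 0.1062]
tcp_rot: [[1.0, 0.026, 0.002], [0.026, -1.0, -0.001], [0.002, 0.001, -1.0]]
wrist_force: [0.3, -0.2, -2.2]
opening: 0.0199
```

```bash
./g.sh "(.588,-.3155,.075),1.5"; python3 -c "
from h import *
snap('wrist','w10')
u=cv2.imread('pics/w10.png');cv2.imwrite('pics/w10c.png',cv2.resize(u[100:350,180:380],None,fx=3,fy=2.4,interpolation=cv2.INTER_CUBIC))"
```

```text
t12.78 tcp [ 0.5891 -0.3159  0.1062] yaw 1.51 F [ 0.3 -0.2 -2.2] open 0.0199
 shift [-0.0012 -0.0005  0.0312] turn 0.01 steps 0.7
```

View pics/w10c.png

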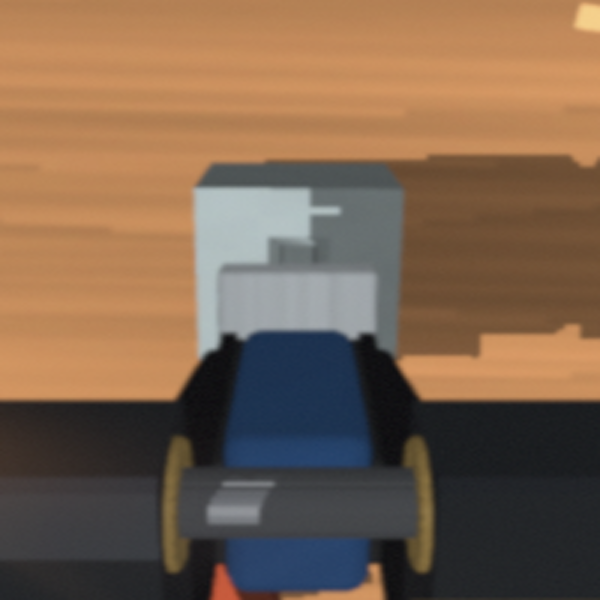

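{"name": "send_rows", "arguments": {
  "commands": [
    [[-1,-0.001,0,0.005,0],[-1,-0.001,0,0.01,0],[-1,-0.001,0,0.015,0],[-1,-0.001,0,0.02,0],[-1,-0.001,0,0.025,0]]
  ]
}}

```text
time: 13.25
tcp_pos: [0.5871, -0.3153, 0.0787]
tcp_rot: [[1.0, 0.026, -0.001], [0.026, -1.0, 0.001], [-0.001, -0.001, -1.0]]
wrist_force: [0.5, 0.5, -1.2]
opening: 0.0196
```

```bash
./g.sh "(.588,-.3155,.065),1.5"
```

```text
t13.25 tcp [ 0.5871 -0.3153  0.0787] yaw 1.50 F [ 0.5  0.5 -1.2] open 0.0196
 shift [0.0009 0.0002 0.0137] turn 0.00 steps 0.3
```

{"name": "send_rows", "arguments": {
  "commands": [
    [[-1,0,0,0.004,0],[-1,0,0,0.008,0],[-1,0,0,0.012,0],[-1,0,0,0.016,0],[-1,0,0,0.016,0]]
  ]
}}

```text
time: 13.67
tcp_pos: [0.5869, -0.3152, 0.0625]
tcp_rot: [[1.0, 0.026, -0.001], [0.026, -1.0, 0.001], [-0.001, -0.001, -1.0]]
wrist_force: [-0.7, 0.6, -2.3]
opening: 0.02
```

```bash
./g.sh "(.588,-.3155,.065),1.5"
```

```text
t13.67 tcp [ 0.5869 -0.3152  0.0625] yaw 1.51 F [-0.7  0.6 -2.3] open 0.0200
 shift [ 0.0011  0.0004 -0.0025] turn 0.01 steps 0.1
```

Now open (drop ≤ 2 mm), raise to the standard height and regrip.

{"name": "send_rows", "arguments": {
  "commands": [
    [[0,0,0,0,0],[0,0,0,0,0],[0,0,0,-0.002,0],[0,0,0,-0.005,0],[0,0,0,-0.008,0]]
  ]
}}

```text
time: 14.08
tcp_pos: [0.5877, -0.3157, 0.0726]
tcp_rot: [[1.0, 0.026, 0.001], [0.026, -1.0, -0.001], [0.001, 0.001, -1.0]]
wrist_force: [-0.6, 0.0, 0.3]
opening: 0.0455
```

{"name": "send_rows", "arguments": {
  "commands": [
    [[0,0,0,0,0],[0,0,0,0,0],[0,0,0,0,0],[-1,0,0,0,0],[-1,0,0,0,0]]
  ]
}}

```text
time: 14.5
tcp_pos: [0.5873, -0.3154, 0.0715]
tcp_rot: [[1.0, 0.026, -0.0], [0.026, -1.0, 0.0], [-0.0, -0.0, -1.0]]
wrist_force: [-0.7, 1.0, -0.0]
opening: 0.0392
```

{"name": "send_rows", "arguments": {
  "commands": [
    [[-1,0,0,0,0],[-1,0,0,0,0],[-1,0,0,0,0],[-1,0,0,0,0],[-1,0,0,0,0]]
  ]
}}

```text
time: 14.92
tcp_pos: [0.5874, -0.3154, 0.0716]
tcp_rot: [[1.0, 0.026, -0.0], [0.026, -1.0, 0.0], [-0.0, -0.0, -1.0]]
wrist_force: [0.1, 0.2, -0.5]
opening: 0.0199
```

{"name": "send_rows", "arguments": {
  "commands": [
    [[-1,0,0,0,0],[-1,0,0,0,0],[-1,0,0,0,0],[-1,0,0,0,0],[-1,0,0,0,0]]
  ]
}}

```text
time: 15.33
tcp_pos: [0.5874, -0.3155, 0.0716]
tcp_rot: [[1.0, 0.026, -0.0], [0.026, -1.0, 0.0], [-0.0, -0.0, -1.0]]
wrist_force: [0.3, 0.4, -0.9]
opening: 0.0197
```

```bash
./g.sh "(.4678,-.2836,.18),19.1"; python3 -c "
from h import *
snap('wrist','w11')
u=cv2.imread('pics/w11.png');cv2.imwrite('pics/w11c.png',cv2.resize(u[100:350,180:380],None,fx=3,fy=2.4,interpolation=cv2.INTER_CUBIC))"
```

```text
t15.33 tcp [ 0.5874 -0.3155  0.0716] yaw 1.50 F [ 0.3  0.4 -0.9] open 0.0197
 shift [-0.1187 -0.035  -0.1084] turn -17.60 steps 3.9
```

View pics/w11c.png

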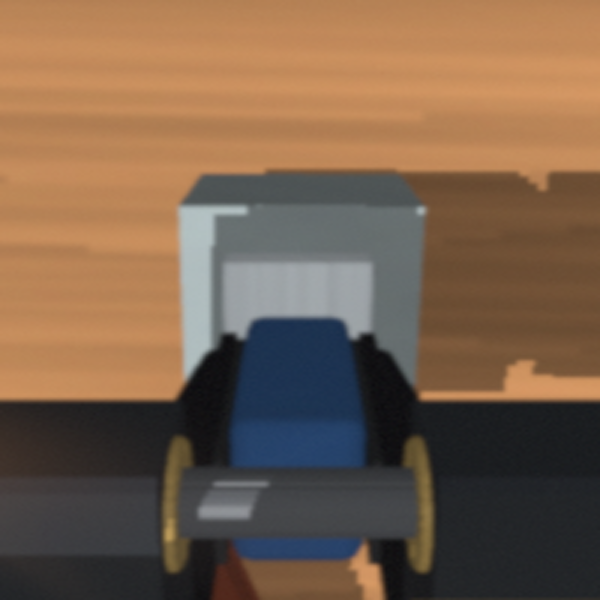

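{"name": "send_rows", "arguments": {
  "commands": [
    [[-1,0,0,-0.02,0],[-1,0,0,-0.05,0],[-1,0,0,-0.08,0],[-1,0,0,-0.108,0],[-1,0,0,-0.108,0]]
  ]
}}

```text
time: 15.8
tcp_pos: [0.5906, -0.3176, 0.1878]
tcp_rot: [[1.0, 0.026, 0.01], [0.026, -1.0, -0.007], [0.01, 0.007, -1.0]]
wrist_force: [0.6, -1.0, 0.6]
opening: 0.02
```

{"name": "send_rows", "arguments": {
  "commands": [
    [[-1,-0.1187,-0.035,0,-17.6],[-1,-0.1187,-0.035,0,-17.6],[-1,-0.1187,-0.035,0,-17.6],[-1,-0.1187,-0.035,0,-17.6],[-1,-0.1187,-0.035,0,-17.6]]
  ]
}}

```text
time: 16.22
tcp_pos: [0.4653, -0.2824, 0.1776]
tcp_rot: [[0.945, 0.326, -0.002], [0.326, -0.945, 0.002], [-0.002, -0.002, -1.0]]
wrist_force: [1.0, -0.8, -0.8]
opening: 0.0199
```

{"name": "send_rows", "arguments": {
  "commands": [
    [[-1,0,0,0,0],[-1,0,0,0,0],[-1,0,0,0,0],[-1,0,0,0,0],[-1,0,0,0,0]]
  ]
}}

```text
time: 16.63
tcp_pos: [0.4686, -0.2839, 0.1798]
tcp_rot: [[0.945, 0.328, 0.0], [0.328, -0.945, -0.0], [0.0, 0.0, -1.0]]
wrist_force: [0.1, -0.5, -2.3]
opening: 0.0198
```

```bash
./g.sh "(.4678,-.2836,.115),19.1"; python3 -c "
from h import *
snap('wrist','w12')"
```

```text
t16.63 tcp [ 0.4686 -0.2839  0.1798] yaw 19.12 F [ 0.1 -0.5 -2.3] open 0.0198
 shift [-0.0006 -0.0006  0.0648] turn 0.02 steps 1.6
```

View pics/w12.png

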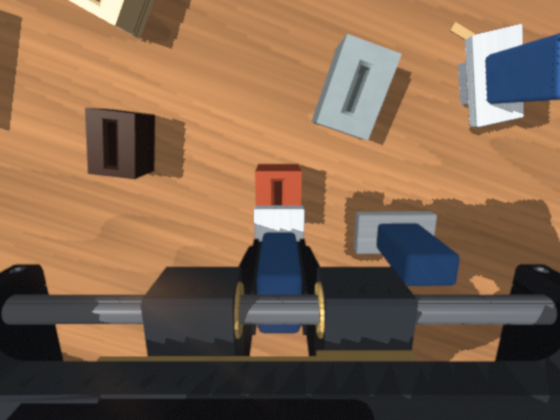

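{"name": "send_rows", "arguments": {
  "commands": [
    [[-1,0,0,0.015,0],[-1,0,0,0.03,0],[-1,0,0,0.045,0],[-1,0,0,0.06,0],[-1,0,0,0.066,0]]
  ]
}}

```text
time: 17.1
tcp_pos: [0.4669, -0.2829, 0.1113]
tcp_rot: [[0.945, 0.327, -0.003], [0.327, -0.945, 0.002], [-0.002, -0.003, -1.0]]
wrist_force: [0.3, 1.0, -1.2]
opening: 0.0196
```

{"name": "send_rows", "arguments": {
  "commands": [
    [[-1,0,0,0,0],[-1,0,0,0,0],[-1,0,0,0,0],[-1,0,0,0,0],[-1,0,0,0,0]]
  ]
}}

```text
time: 17.52
tcp_pos: [0.4685, -0.2841, 0.1149]
tcp_rot: [[0.945, 0.327, 0.002], [0.327, -0.945, -0.001], [0.001, 0.002, -1.0]]
wrist_force: [1.1, -0.4, -1.8]
opening: 0.0199
```

```bash
./g.sh "(.4678,-.2836,.0716),19.1"; python3 -c "
from h import *
snap('wrist','w13')
u=cv2.imread('pics/w13.png');cv2.imwrite('pics/w13c.png',cv2.resize(u[100:350,180:380],None,fx=3,fy=2.4,interpolation=cv2.INTER_CUBIC))"
```

```text
t17.52 tcp [ 0.4685 -0.2841  0.1149] yaw 19.11 F [ 1.1 -0.4 -1.8] open 0.0199
 shift [-0.0005 -0.0008  0.0433] turn 0.01 steps 1.0
```

View pics/w13c.png

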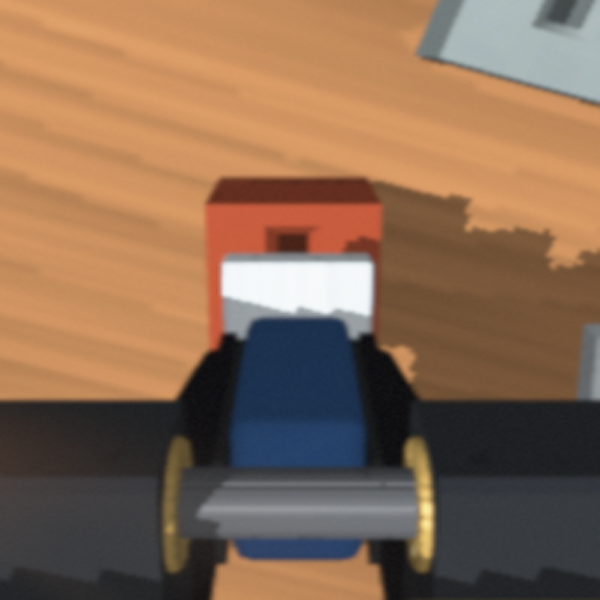

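{"name": "send_rows", "arguments": {
  "commands": [
    [[-1,-0.0005,-0.001,0.002,0],[-1,-0.0005,-0.001,0.005,0],[-1,-0.0005,-0.001,0.008,0],[-1,-0.0005,-0.001,0.011,0],[-1,-0.0005,-0.001,0.014,0]]
  ]
}}

```text
time: 17.98
tcp_pos: [0.4669, -0.2827, 0.0992]
tcp_rot: [[0.945, 0.327, -0.0], [0.327, -0.945, 0.0], [-0.0, -0.0, -1.0]]
wrist_force: [-0.2, 0.2, -2.1]
opening: 0.0199
```

```bash
./g.sh "(.4678,-.2836,.0716),19.1"
```

```text
t17.98 tcp [ 0.4669 -0.2827  0.0992] yaw 19.10 F [-0.2  0.2 -2.1] open 0.0199
 shift [0.0006 0.0011 0.0276] turn 0.00 steps 0.7
```

Blade is 7 mm in without contact. Continue.

{"name": "send_rows", "arguments": {
  "commands": [
    [[-1,0,0,0.004,0],[-1,0,0,0.008,0],[-1,0,0,0.012,0],[-1,0,0,0.016,0],[-1,0,0,0.02,0]]
  ]
}}

```text
time: 18.4
tcp_pos: [0.467, -0.2828, 0.0792]
tcp_rot: [[0.945, 0.327, -0.0], [0.327, -0.945, 0.0], [-0.0, -0.0, -1.0]]
wrist_force: [-0.3, 0.8, -2.0]
opening: 0.0201
```

```bash
./g.sh "(.4678,-.2836,.0716),19.1"
```

```text
t18.40 tcp [ 0.467  -0.2828  0.0792] yaw 19.10 F [-0.3  0.8 -2. ] open 0.0201
 shift [0.0005 0.001  0.0076] turn 0.00 steps 0.2
```

{"name": "send_rows", "arguments": {
  "commands": [
    [[-1,0,0,0.003,0],[-1,0,0,0.006,0],[-1,0,0,0.008,0],[-1,0,0,0.0095,0],[-1,0,0,0.0095,0]]
  ]
}}

```text
time: 18.82
tcp_pos: [0.4673, -0.2831, 0.0716]
tcp_rot: [[0.945, 0.327, 0.0], [0.327, -0.945, -0.0], [0.0, 0.0, -1.0]]
wrist_force: [-1.5, 2.2, 5.3]
opening: 0.0199
```

{"name": "send_rows", "arguments": {
  "commands": [
    [[-1,0,0,0,0],[-1,0,0,0,0],[-1,0,0,0,0],[-1,0,0,0,0],[-1,0,0,0,0]]
  ]
}}

```text
time: 19.23
tcp_pos: [0.4673, -0.2831, 0.0715]
tcp_rot: [[0.945, 0.327, 0.0], [0.327, -0.945, -0.0], [0.0, 0.0, -1.0]]
wrist_force: [-3.2, 2.1, 5.2]
opening: 0.0196
```

```bash
./g.sh "(.4678,-.2836,.0716),19.1"
```

```text
t19.23 tcp [ 0.4673 -0.2831  0.0715] yaw 19.11 F [-3.2  2.1  5.2] open 0.0196
 shift [ 0.0003  0.0007 -0.0001] turn 0.01 steps 0.0
```

Seated on red. Hold for another ~0.8 s, lift, and go to dark at (0.468,-0.1216), yaw 12.1.

{"name": "send_rows", "arguments": {
  "commands": [
    [[-1,0,0,0,0],[-1,0,0,0,0],[-1,0,0,0,0],[-1,0,0,0,0],[-1,0,0,0,0]]
  ]
}}

```text
time: 19.65
tcp_pos: [0.4673, -0.283, 0.0715]
tcp_rot: [[0.945, 0.327, 0.0], [0.327, -0.945, -0.0], [0.0, 0.0, -1.0]]
wrist_force: [-2.3, 1.7, 4.9]
opening: 0.0199
```

{"name": "send_rows", "arguments": {
  "commands": [
    [[-1,0,0,0,0],[-1,0,0,0,0],[-1,0,0,0,0],[-1,0,0,0,0],[-1,0,0,0,0]]
  ]
}}

```text
time: 20.07
tcp_pos: [0.4673, -0.2831, 0.0716]
tcp_rot: [[0.945, 0.327, 0.0], [0.327, -0.945, -0.0], [0.0, 0.0, -1.0]]
wrist_force: [-2.5, 1.7, 5.5]
opening: 0.02
```

{"name": "send_rows", "arguments": {
  "commands": [
    [[-1,0,0,-0.01,0],[-1,0,0,-0.03,0],[-1,0,0,-0.06,0],[-1,0,0,-0.09,0],[-1,0,0,-0.11,0]]
  ]
}}

```text
time: 20.48
tcp_pos: [0.468, -0.2836, 0.1839]
tcp_rot: [[0.945, 0.327, 0.003], [0.327, -0.945, -0.003], [0.002, 0.004, -1.0]]
wrist_force: [1.4, -0.3, -1.7]
opening: 0.0197
```

```bash
./g.sh "(.4683,-.1216,.18),12.1"
```

```text
t20.48 tcp [ 0.468  -0.2836  0.1839] yaw 19.11 F [ 1.4 -0.3 -1.7] open 0.0197
 shift [ 0.0533 -0.153   0.0035] turn 7.01 steps 3.9
```

{"name": "send_rows", "arguments": {
  "commands": [
    [[-1,0.0533,-0.153,0,7],[-1,0.0533,-0.153,0,7],[-1,0.0533,-0.153,0,7],[-1,0.0533,-0.153,0,7],[-1,0.0533,-0.153,0,7]]
  ]
}}

```text
time: 20.9
tcp_pos: [0.467, -0.1156, 0.1805]
tcp_rot: [[0.977, 0.215, 0.001], [0.215, -0.977, 0.003], [0.001, -0.002, -1.0]]
wrist_force: [0.1, 0.3, -1.9]
opening: 0.0199
```

{"name": "send_rows", "arguments": {
  "commands": [
    [[-1,0,0,0,0],[-1,0,0,0,0],[-1,0,0,0,0],[-1,0,0,0,0],[-1,0,0,0,0]]
  ]
}}

```text
time: 21.32
tcp_pos: [0.4673, -0.1219, 0.1802]
tcp_rot: [[0.978, 0.208, -0.0], [0.208, -0.978, -0.0], [-0.0, -0.0, -1.0]]
wrist_force: [0.4, 0.3, -2.2]
opening: 0.0198
```

```bash
./g.sh "(.4683,-.1216,.115),12.1"; python3 -c "
from h import *
snap('wrist','w14')"
```

```text
t21.32 tcp [ 0.4673 -0.1219  0.1802] yaw 12.00 F [ 0.4  0.3 -2.2] open 0.0198
 shift [ 0.001  -0.0001  0.0652] turn -0.10 steps 1.6
```

View pics/w14.png

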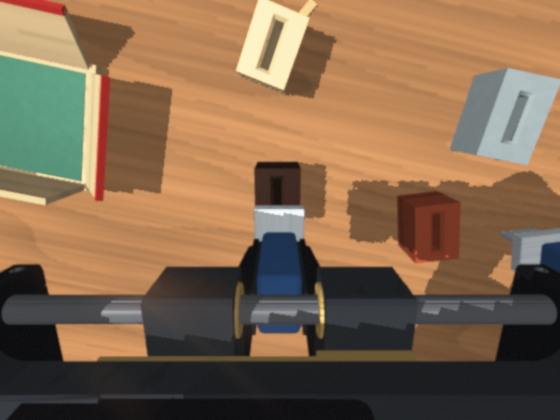

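Dark base top centred at col ~278, gauge at 279: aligned. Lower to just above the slot and settle.

{"name": "send_rows", "arguments": {
  "commands": [
    [[-1,0.001,0,0.015,0],[-1,0.001,0,0.03,0],[-1,0.001,0,0.045,0],[-1,0.001,0,0.06,0],[-1,0.001,0,0.066,0]]
  ]
}}

```text
time: 21.78
tcp_pos: [0.4669, -0.1207, 0.1118]
tcp_rot: [[0.978, 0.209, -0.004], [0.209, -0.978, 0.001], [-0.003, -0.002, -1.0]]
wrist_force: [0.4, -0.1, -1.9]
opening: 0.0194
```

{"name": "send_rows", "arguments": {
  "commands": [
    [[-1,0,0,0,0],[-1,0,0,0,0],[-1,0,0,0,0],[-1,0,0,0,0],[-1,0,0,0,0]]
  ]
}}

```text
time: 22.2
tcp_pos: [0.469, -0.1209, 0.1154]
tcp_rot: [[0.978, 0.21, 0.002], [0.21, -0.978, -0.001], [0.002, 0.001, -1.0]]
wrist_force: [0.2, 0.5, -1.4]
opening: 0.0201
```

```bash
./g.sh "(.4683,-.1216,.0716),12.1"; python3 -c "
from h import *
snap('wrist','w15')
u=cv2.imread('pics/w15.png');cv2.imwrite('pics/w15c.png',cv2.convertScaleAbs(cv2.resize(u[100:350,180:380],None,fx=3,fy=2.4,interpolation=cv2.INTER_CUBIC),alpha=2))"
```

```text
t22.20 tcp [ 0.469  -0.1209  0.1154] yaw 12.10 F [ 0.2  0.5 -1.4] open 0.0201
 shift [-0.0009  0.0004  0.0438] turn 0.00 steps 1.0
```

View pics/w15c.png

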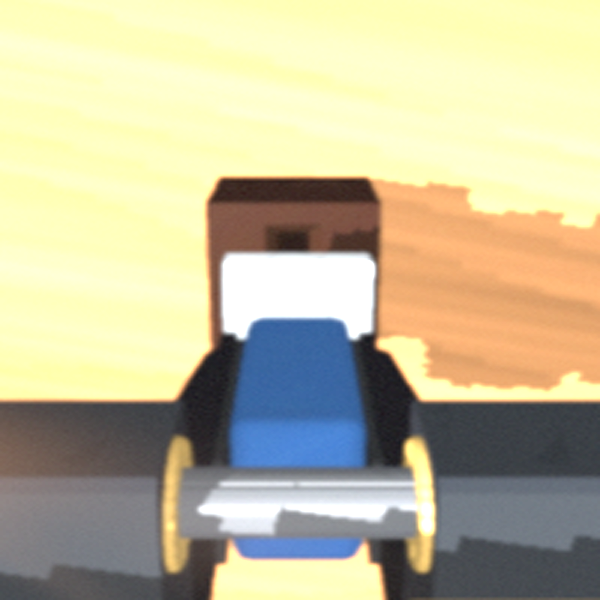

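{"name": "send_rows", "arguments": {
  "commands": [
    [[-1,-0.0008,-0.0008,0.002,0],[-1,-0.0008,-0.0008,0.005,0],[-1,-0.0008,-0.0008,0.008,0],[-1,-0.0008,-0.0008,0.011,0],[-1,-0.0008,-0.0008,0.014,0]]
  ]
}}

```text
time: 22.67
tcp_pos: [0.4672, -0.1199, 0.0997]
tcp_rot: [[0.978, 0.21, -0.0], [0.21, -0.978, 0.0], [-0.0, -0.0, -1.0]]
wrist_force: [0.2, -0.2, -1.7]
opening: 0.02
```

```bash
./g.sh "(.4683,-.1216,.0716),12.1"
```

```text
t22.67 tcp [ 0.4672 -0.1199  0.0997] yaw 12.11 F [ 0.2 -0.2 -1.7] open 0.0200
 shift [0.0008 0.0019 0.0281] turn 0.01 steps 0.7
```

{"name": "send_rows", "arguments": {
  "commands": [
    [[-1,0,0.0008,0.004,0],[-1,0,0.0008,0.008,0],[-1,0,0.0008,0.012,0],[-1,0,0.0008,0.016,0],[-1,0,0.0008,0.02,0]]
  ]
}}

```text
time: 23.08
tcp_pos: [0.4675, -0.1208, 0.0798]
tcp_rot: [[0.978, 0.21, -0.0], [0.21, -0.978, 0.0], [-0.0, -0.0, -1.0]]
wrist_force: [0.2, 0.3, -1.5]
opening: 0.0197
```

```bash
./g.sh "(.4683,-.1216,.0716),12.1"
```

```text
t23.08 tcp [ 0.4675 -0.1208  0.0798] yaw 12.10 F [ 0.2  0.3 -1.5] open 0.0197
 shift [0.0006 0.001  0.0082] turn 0.00 steps 0.2
```

{"name": "send_rows", "arguments": {
  "commands": [
    [[-1,0,0,0.003,0],[-1,0,0,0.006,0],[-1,0,0,0.0085,0],[-1,0,0,0.01,0],[-1,0,0,0.01,0]]
  ]
}}

```text
time: 23.5
tcp_pos: [0.4679, -0.121, 0.0715]
tcp_rot: [[0.978, 0.21, 0.0], [0.21, -0.978, -0.0], [0.0, 0.0, -1.0]]
wrist_force: [-2.5, 1.8, 4.7]
opening: 0.0198
```

{"name": "send_rows", "arguments": {
  "commands": [
    [[-1,0,0,0,0],[-1,0,0,0,0],[-1,0,0,0,0],[-1,0,0,0,0],[-1,0,0,0,0]]
  ]
}}

```text
time: 23.92
tcp_pos: [0.4679, -0.1209, 0.0715]
tcp_rot: [[0.978, 0.21, 0.0], [0.21, -0.978, -0.0], [0.0, 0.0, -1.0]]
wrist_force: [-2.9, 1.8, 4.9]
opening: 0.0199
```

{"name": "send_rows", "arguments": {
  "commands": [
    [[-1,0,0,0,0],[-1,0,0,0,0],[-1,0,0,0,0],[-1,0,0,0,0],[-1,0,0,0,0]]
  ]
}}

```text
time: 24.33
tcp_pos: [0.4679, -0.1209, 0.0715]
tcp_rot: [[0.978, 0.21, 0.0], [0.21, -0.978, -0.0], [0.0, 0.0, -1.0]]
wrist_force: [-2.3, -0.1, 4.7]
opening: 0.0198
```

{"name": "send_rows", "arguments": {
  "commands": [
    [[-1,0,0,0,0],[-1,0,0,0,0],[-1,0,0,0,0],[-1,0,0,0,0],[-1,0,0,0,0]]
  ]
}}

```text
time: 24.75
tcp_pos: [0.4679, -0.1209, 0.0715]
tcp_rot: [[0.978, 0.21, 0.0], [0.21, -0.978, -0.0], [0.0, 0.0, -1.0]]
wrist_force: [-3.4, 0.9, 5.8]
opening: 0.0196
```

```bash
./g.sh "(.4683,-.1216,.0716),12.1"; python3 -c "
from h import *
snap('scene','s16')
t=cv2.imread('pics/s16.png')
a=cv2.resize(t[90:230,160:320],None,fx=4.2,fy=4.2,interpolation=cv2.INTER_CUBIC)
cv2.imwrite('pics/s16c.png',a)"
```

```text
t24.75 tcp [ 0.4679 -0.1209  0.0715] yaw 12.11 F [-3.4  0.9  5.8] open 0.0196
 shift [ 0.0002  0.0007 -0.0001] turn 0.01 steps 0.0
```

View pics/s16c.png

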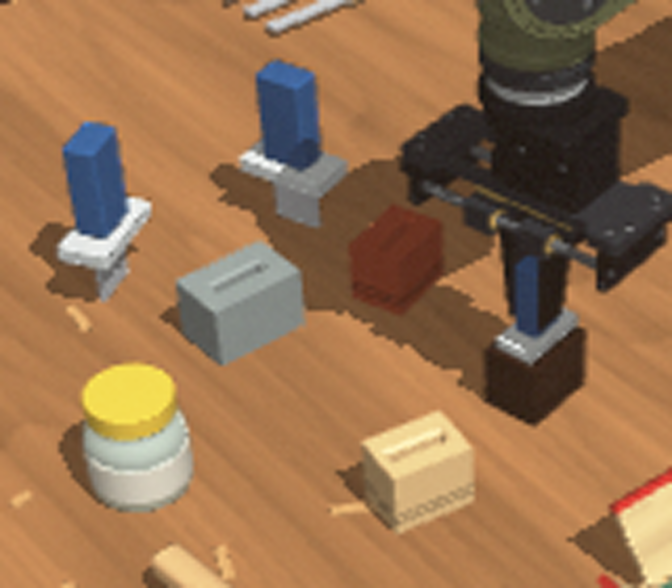

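{"name": "send_rows", "arguments": {
  "commands": [
    [[-1,0,0,-0.01,0],[-1,0,0,-0.03,0],[-1,0,0,-0.06,0],[-1,0,0,-0.09,0],[-1,0,0,-0.11,0]]
  ]
}}

```text
time: 25.22
tcp_pos: [0.4686, -0.1212, 0.1839]
tcp_rot: [[0.978, 0.21, 0.004], [0.21, -0.978, -0.001], [0.004, 0.002, -1.0]]
wrist_force: [1.3, -0.4, -1.2]
opening: 0.0196
```

```bash
./g.sh "(.5874,-.3155,.18),1.5"
```

```text
t25.22 tcp [ 0.4686 -0.1212  0.1839] yaw 12.11 F [ 1.3 -0.4 -1.2] open 0.0196
 shift [0.0754 0.2149 0.0046] turn 10.61 steps 5.5
```

{"name": "send_rows", "arguments": {
  "commands": [
    [[-1,0.0754,0.215,0,10.6],[-1,0.0754,0.215,0,10.6],[-1,0.0754,0.215,0,10.6],[-1,0.0754,0.215,0,10.6],[-1,0.0754,0.215,0,10.6]]
  ]
}}

```text
time: 25.63
tcp_pos: [0.5771, -0.3004, 0.1808]
tcp_rot: [[1.0, 0.026, 0.001], [0.026, -1.0, -0.0], [0.001, 0.0, -1.0]]
wrist_force: [0.6, -0.0, -0.7]
opening: 0.0199
```

```bash
./g.sh "(.5874,-.3155,.18),1.5"
```

```text
t25.63 tcp [ 0.5771 -0.3004  0.1808] yaw 1.50 F [ 0.6 -0.  -0.7] open 0.0199
 shift [0.0099 0.0154 0.0008] turn 0.00 steps 0.4
```

{"name": "send_rows", "arguments": {
  "commands": [
    [[-1,0.0095,0.015,0,0],[-1,0.0095,0.015,0,0],[-1,0.0095,0.015,0,0],[-1,0.0095,0.015,0.02,0],[-1,0.0095,0.015,0.04,0]]
  ]
}}

```text
time: 26.05
tcp_pos: [0.5869, -0.313, 0.1422]
tcp_rot: [[1.0, 0.027, 0.003], [0.027, -1.0, -0.002], [0.003, 0.002, -1.0]]
wrist_force: [0.0, -0.6, -2.3]
opening: 0.0198
```

{"name": "send_rows", "arguments": {
  "commands": [
    [[-1,0,0,0.01,0],[-1,0,0,0.02,0],[-1,0,0,0.024,0],[-1,0,0,0.024,0],[-1,0,0,0.024,0]]
  ]
}}

```text
time: 26.47
tcp_pos: [0.5863, -0.3132, 0.117]
tcp_rot: [[1.0, 0.027, 0.001], [0.027, -1.0, -0.0], [0.001, 0.0, -1.0]]
wrist_force: [-0.8, 0.8, -1.2]
opening: 0.0202
```

{"name": "send_rows", "arguments": {
  "commands": [
    [[-1,0,0,0,0],[-1,0,0,0,0],[-1,0,0,0,0],[-1,0,0,0,0],[-1,0,0,0,0]]
  ]
}}

```text
time: 26.88
tcp_pos: [0.5862, -0.3135, 0.1166]
tcp_rot: [[1.0, 0.026, 0.0], [0.026, -1.0, -0.0], [0.0, 0.0, -1.0]]
wrist_force: [-0.1, 0.7, -2.0]
opening: 0.0202
```

```bash
./g.sh "(.5874,-.3155,.0716),1.5"; python3 -c "
from h import *
snap('wrist','w17')
u=cv2.imread('pics/w17.png');cv2.imwrite('pics/w17c.png',cv2.resize(u[100:350,180:380],None,fx=3,fy=2.4,interpolation=cv2.INTER_CUBIC))"
```

```text
t26.88 tcp [ 0.5862 -0.3135  0.1166] yaw 1.50 F [-0.1  0.7 -2. ] open 0.0202
 shift [0.0011 0.002  0.045 ] turn -0.00 steps 1.1
```

View pics/w17c.png

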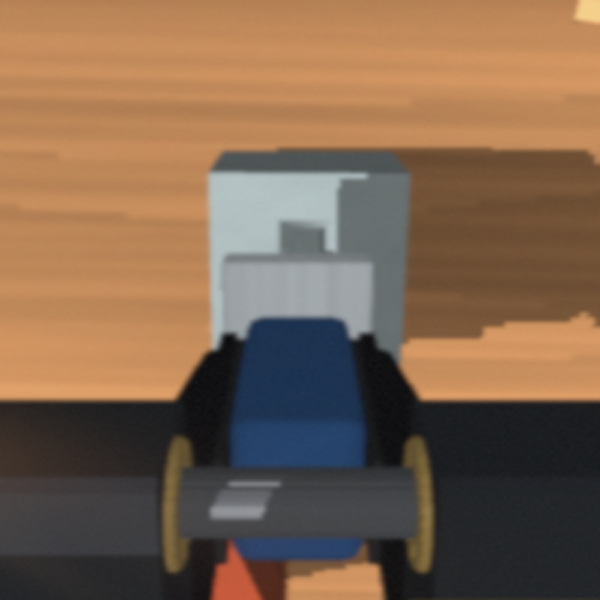

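Off by 2 mm in y, as the numbers say. Correct while descending.

{"name": "send_rows", "arguments": {
  "commands": [
    [[-1,0.001,0.002,0,0],[-1,0.001,0.002,0.005,0],[-1,0.001,0.002,0.01,0],[-1,0.001,0.002,0.014,0],[-1,0.001,0.002,0.018,0]]
  ]
}}

```text
time: 27.35
tcp_pos: [0.5867, -0.3151, 0.0971]
tcp_rot: [[1.0, 0.026, -0.001], [0.026, -1.0, 0.001], [-0.001, -0.001, -1.0]]
wrist_force: [-0.1, -0.4, -1.3]
opening: 0.0195
```

```bash
./g.sh "(.5874,-.3155,.0716),1.5"
```

```text
t27.35 tcp [ 0.5867 -0.3151  0.0971] yaw 1.50 F [-0.1 -0.4 -1.3] open 0.0195
 shift [0.0007 0.0004 0.0255] turn 0.00 steps 0.6
```

{"name": "send_rows", "arguments": {
  "commands": [
    [[-1,0,0,0.006,0],[-1,0,0,0.012,0],[-1,0,0,0.018,0],[-1,0,0,0.024,0],[-1,0,0,0.026,0]]
  ]
}}

```text
time: 27.77
tcp_pos: [0.5869, -0.3151, 0.0716]
tcp_rot: [[1.0, 0.026, -0.001], [0.026, -1.0, 0.001], [-0.001, -0.001, -1.0]]
wrist_force: [-0.3, -0.2, 2.5]
opening: 0.0198
```

{"name": "send_rows", "arguments": {
  "commands": [
    [[-1,0,0,0,0],[-1,0,0,0,0],[-1,0,0,0,0],[-1,0,0,0,0],[-1,0,0,0,0]]
  ]
}}

```text
time: 28.18
tcp_pos: [0.5872, -0.3153, 0.0723]
tcp_rot: [[1.0, 0.026, 0.0], [0.026, -1.0, -0.0], [0.0, 0.0, -1.0]]
wrist_force: [0.8, -0.1, -1.3]
opening: 0.0197
```

```bash
./g.sh "(.5874,-.3155,.0716),1.5"
```

```text
t28.18 tcp [ 0.5872 -0.3153  0.0723] yaw 1.51 F [ 0.8 -0.1 -1.3] open 0.0197
 shift [0.0002 0.0002 0.0007] turn 0.01 steps 0.0
```

{"name": "send_rows", "arguments": {
  "commands": [
    [[0,0,0,0,0],[0,0,0,0,0],[0,0,0,0,0],[0,0,0,-0.02,0],[0,0,0,-0.04,0]]
  ]
}}

```text
time: 28.6
tcp_pos: [0.586, -0.3146, 0.1109]
tcp_rot: [[1.0, 0.026, -0.003], [0.026, -1.0, 0.002], [-0.003, -0.002, -1.0]]
wrist_force: [0.6, -1.0, 0.8]
opening: 0.0456
```

{"name": "send_rows", "arguments": {
  "commands": [
    [[0,0,0,-0.03,0],[0,0,0,-0.07,0],[0,0,0,-0.11,0],[0,0,0,-0.15,0],[0,0,0,-0.15,0]]
  ]
}}

```text
time: 29.02
tcp_pos: [0.5907, -0.3175, 0.2747]
tcp_rot: [[1.0, 0.026, 0.015], [0.026, -1.0, -0.01], [0.015, 0.01, -1.0]]
wrist_force: [0.0, -0.6, 0.7]
opening: 0.0476
```

```bash
./g.sh "(.42,-.2,.32),0"
python3 - <<'E'
from h import *
u=snap('wrist','w18')
t=cv2.imread('pics/top0.png');H,S,V=[x.astype(int) for x in cv2.split(cv2.cvtColor(t,cv2.COLOR_BGR2HSV))]
p,f=blob((H>65)&(H<90)&(S>80),(197,257)); c=cam('top'); print('case',rectw(c,p,.012))
t=snap('top','t18')
E
```

```text
t29.02 tcp [ 0.5907 -0.3175  0.2747] yaw 1.51 F [ 0.  -0.6  0.7] open 0.0476
 shift [-0.1669 -0.1215 -0.0491] turn 1.51 steps 5.1
case [  0.4908   0.2126   0.2496   0.1053 -89.7174]
```

View pics/w18.png

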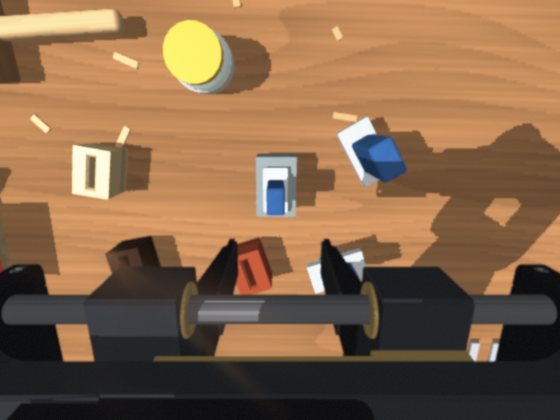

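View pics/t18.png

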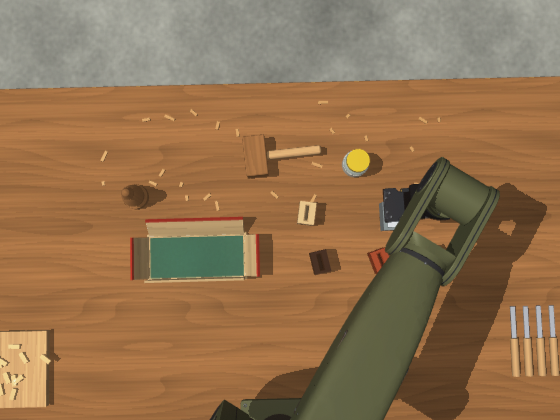

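```bash
./g.sh "(.4678,-.2834,.17),-70.9"
```

```text
t29.12 tcp [ 0.5883 -0.3161  0.2662] yaw 1.51 F [-0.3 -0.2 -1.5] open 0.0474
 shift [-0.1202 -0.0362  0.0954] turn 72.41 steps 10.1
```

{"name": "send_rows", "arguments": {
  "commands": [
    [[0.8,-0.12,-0.036,0.09,72.4],[0.8,-0.12,-0.036,0.09,72.4],[0.8,-0.12,-0.036,0.09,72.4],[0.8,-0.12,-0.036,0.09,72.4],[0.8,-0.12,-0.036,0.09,72.4]]
  ]
}}

```text
time: 29.53
tcp_pos: [0.4584, -0.2779, 0.1629]
tcp_rot: [[0.822, -0.57, -0.014], [-0.569, -0.822, 0.01], [-0.017, -0.0, -1.0]]
wrist_force: [0.4, 0.7, -0.9]
opening: 0.0756
```

```bash
./g.sh "(.4678,-.2834,.17),-70.9"
```

```text
t29.53 tcp [ 0.4584 -0.2779  0.1629] yaw -34.72 F [ 0.4  0.7 -0.9] open 0.0756
 shift [ 0.0107 -0.0009 -0.0073] turn 36.18 steps 5.1
```

{"name": "send_rows", "arguments": {
  "commands": [
    [[0.8,0,0,0,36.2],[0.8,0,0,0,36.2],[0.8,0,0,0,36.2],[0.8,0,0,0,36.2],[0.8,0,0,0,36.2]]
  ]
}}

```text
time: 29.95
tcp_pos: [0.465, -0.2816, 0.1698]
tcp_rot: [[0.334, -0.942, -0.003], [-0.942, -0.334, 0.002], [-0.003, 0.002, -1.0]]
wrist_force: [-0.1, -0.5, -0.1]
opening: 0.0856
```

{"name": "send_rows", "arguments": {
  "commands": [
    [[0.8,0,0,0,0],[0.8,0,0,0,0],[0.8,0,0,0,0],[0.8,0,0,0,0],[0.8,0,0,0,0]]
  ]
}}

```text
time: 30.37
tcp_pos: [0.4661, -0.2824, 0.1719]
tcp_rot: [[0.341, -0.94, -0.0], [-0.94, -0.341, 0.0], [-0.0, 0.0, -1.0]]
wrist_force: [0.1, -0.0, -0.1]
opening: 0.0857
```

```bash
./g.sh "(.4678,-.2834,.013),-70.9"
python3 - <<'E'
from h import *
u=snap('wrist','w19')
E
```

```text
t30.37 tcp [ 0.4661 -0.2824  0.1719] yaw -70.05 F [ 0.1 -0.  -0.1] open 0.0857
 shift [ 0.0016 -0.0013  0.1589] turn 0.85 steps 3.8
```

View pics/w19.png

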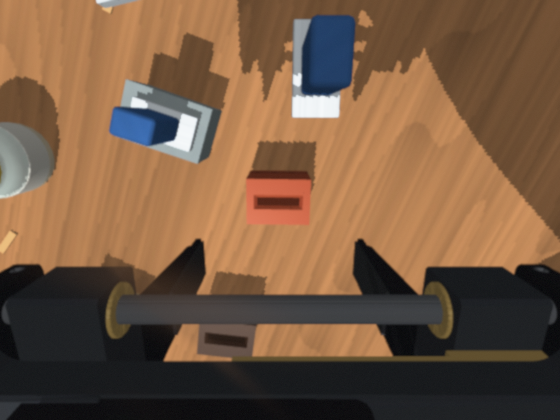

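{"name": "send_rows", "arguments": {
  "commands": [
    [[0.8,0.0015,-0.0013,0.03,0.8],[0.8,0.0015,-0.0013,0.06,0.8],[0.8,0.0015,-0.0013,0.09,0.8],[0.8,0.0015,-0.0013,0.11,0.8],[0.8,0.0015,-0.0013,0.12,0.8]]
  ]
}}

```text
time: 30.83
tcp_pos: [0.466, -0.282, 0.0487]
tcp_rot: [[0.328, -0.945, -0.004], [-0.945, -0.328, 0.003], [-0.005, 0.003, -1.0]]
wrist_force: [-0.7, -0.1, -0.1]
opening: 0.0857
```

{"name": "send_rows", "arguments": {
  "commands": [
    [[0.8,0,0,0.01,0],[0.8,0,0,0.02,0],[0.8,0,0,0.028,0],[0.8,0,0,0.034,0],[0.8,0,0,0.036,0]]
  ]
}}

```text
time: 31.25
tcp_pos: [0.4679, -0.2834, 0.0158]
tcp_rot: [[0.327, -0.945, -0.0], [-0.945, -0.327, 0.0], [-0.0, 0.0, -1.0]]
wrist_force: [0.0, 0.7, 0.4]
opening: 0.0857
```

```bash
./g.sh "(.4678,-.2834,.013),-70.9"
python3 - <<'E'
from h import *
u=snap('wrist','w20')
E
```

```text
t31.25 tcp [ 0.4679 -0.2834  0.0158] yaw -70.91 F [0.  0.7 0.4] open 0.0857
 shift [-0.      0.0001  0.0028] turn -0.01 steps 0.1
```

View pics/w20.png

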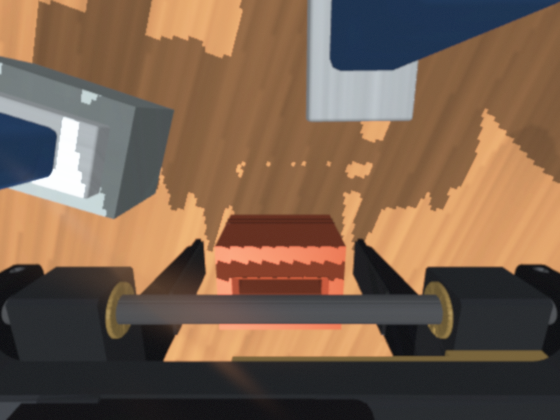

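Centred between fingers. Close.

{"name": "send_rows", "arguments": {
  "commands": [
    [[-1,0,0,0,0],[-1,0,0,0,0],[-1,0,0,0,0],[-1,0,0,0,0],[-1,0,0,0,0]]
  ]
}}

```text
time: 31.72
tcp_pos: [0.4681, -0.2837, 0.0167]
tcp_rot: [[0.327, -0.945, 0.0], [-0.945, -0.327, -0.001], [0.001, -0.0, -1.0]]
wrist_force: [-0.6, 1.0, 0.9]
opening: 0.0601
```

{"name": "send_rows", "arguments": {
  "commands": [
    [[-1,0,0,0,0],[-1,0,0,0,0],[-1,0,0,0,0],[-1,0,0,0,0],[-1,0,0,0,0]]
  ]
}}

```text
time: 32.13
tcp_pos: [0.4681, -0.2837, 0.0167]
tcp_rot: [[0.327, -0.945, 0.0], [-0.945, -0.327, -0.0], [0.0, -0.0, -1.0]]
wrist_force: [-1.7, 0.0, 5.4]
opening: 0.0594
```

{"name": "send_rows", "arguments": {
  "commands": [
    [[-1,0,0,-0.02,0],[-1,0,0,-0.05,0],[-1,0,0,-0.08,0],[-1,0,0,-0.11,0],[-1,0,0,-0.14,0]]
  ]
}}

```text
time: 32.55
tcp_pos: [0.4673, -0.2828, 0.1563]
tcp_rot: [[0.327, -0.945, -0.001], [-0.945, -0.327, 0.001], [-0.002, 0.001, -1.0]]
wrist_force: [0.5, -0.4, -2.0]
opening: 0.0602
```

```bash
./g.sh "(.42,.05,.25),0"
```

```text
t32.55 tcp [ 0.4673 -0.2828  0.1563] yaw -70.92 F [ 0.5 -0.4 -2. ] open 0.0602
 shift [-0.3301 -0.064  -0.0932] turn -70.92 steps 9.9
```

{"name": "send_rows", "arguments": {
  "commands": [
    [[-1,-0.33,-0.064,-0.093,-71],[-1,-0.33,-0.064,-0.093,-71],[-1,-0.33,-0.064,-0.093,-71],[-1,-0.33,-0.064,-0.093,-71],[-1,-0.33,-0.064,-0.093,-71]]
  ]
}}

```text
time: 32.97
tcp_pos: [0.4385, -0.0828, 0.2111]
tcp_rot: [[0.821, -0.571, -0.001], [-0.571, -0.821, 0.001], [-0.001, -0.0, -1.0]]
wrist_force: [0.1, -0.3, -1.2]
opening: 0.0598
```

```bash
./g.sh "(.40,.2,.27),0.3"
```

```text
t32.97 tcp [ 0.4385 -0.0828  0.2111] yaw -34.81 F [ 0.1 -0.3 -1.2] open 0.0598
 shift [-0.1931 -0.2103 -0.0586] turn -35.11 steps 7.0
```

{"name": "send_rows", "arguments": {
  "commands": [
    [[-1,-0.193,-0.21,-0.058,-35.1],[-1,-0.193,-0.21,-0.058,-35.1],[-1,-0.193,-0.21,-0.058,-35.1],[-1,-0.193,-0.21,-0.058,-35.1],[-1,-0.193,-0.21,-0.058,-35.1]]
  ]
}}

```text
time: 33.38
tcp_pos: [0.4119, 0.1197, 0.2528]
tcp_rot: [[1.0, 0.006, -0.0], [0.006, -1.0, 0.0], [-0.0, -0.0, -1.0]]
wrist_force: [1.6, 0.5, -2.6]
opening: 0.0599
```

```bash
./g.sh "(.40,.2,.27),0.3"
```

```text
t33.38 tcp [0.4119 0.1197 0.2528] yaw 0.33 F [ 1.6  0.5 -2.6] open 0.0599
 shift [-0.0114 -0.0804 -0.0172] turn 0.03 steps 2.0
```

{"name": "send_rows", "arguments": {
  "commands": [
    [[-1,-0.011,-0.08,-0.017,0],[-1,-0.011,-0.08,-0.017,0],[-1,-0.011,-0.08,-0.017,0],[-1,-0.011,-0.08,-0.017,0],[-1,-0.011,-0.08,-0.017,0]]
  ]
}}

```text
time: 33.8
tcp_pos: [0.4016, 0.1976, 0.2692]
tcp_rot: [[1.0, 0.001, -0.002], [0.001, -1.0, -0.001], [-0.002, 0.001, -1.0]]
wrist_force: [-0.2, -0.9, -1.7]
opening: 0.0598
```

{"name": "send_rows", "arguments": {
  "commands": [
    [[-1,0,0,0,0],[-1,0,0,0,0],[-1,0,0,0,0],[-1,0,0,0,0],[-1,0,0,0,0]]
  ]
}}

```text
time: 34.22
tcp_pos: [0.4023, 0.1971, 0.2702]
tcp_rot: [[1.0, -0.002, -0.0], [-0.002, -1.0, -0.0], [-0.0, 0.0, -1.0]]
wrist_force: [-0.2, -0.5, -2.3]
opening: 0.0597
```

```bash
./g.sh "(.40,.2,.27),0.3"
python3 - <<'E'
from h import *
import pickle
o=manip.get_obs(); pickle.dump(o,open('o21.pkl','wb'))
u=snap('wrist','w21')
E
```

```text
t34.22 tcp [0.4023 0.1971 0.2702] yaw -0.10 F [-0.2 -0.5 -2.3] open 0.0597
 shift [-0.0023 -0.0029  0.0002] turn -0.40 steps 0.1
```

View pics/w21.png

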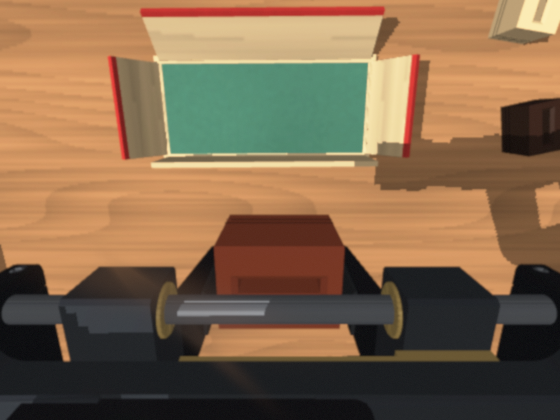

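Run:
```python
from h import *
import pickle
t=cv2.imread('pics/w21.png');c=cam('wrist',pickle.load(open('o21.pkl','rb')))
H,S,V=[x.astype(int) for x in cv2.split(cv2.cvtColor(t,cv2.COLOR_BGR2HSV))]
p,f=blob((H>65)&(H<95)&(S>80),(260,110)); print('floor',rectw(c,p,.012))
q=cv2.boxPoints(cv2.minAreaRect(p)); print([ray(c,a,.012)[:2].round(4) for a in q])
r=((H<6)|(H>172))&(S>180)&(V>110)
for n,uv in [('far',(260,12)),('left',(119,110)),('right',(412,110))]:
    ys,xs=np.nonzero(r[max(0,uv[1]-8):uv[1]+8,uv[0]-8:uv[0]+8]); print(n,len(xs)); 
    if len(xs):
        uv2=(xs[0]+uv[0]-8,ys[0]+max(0,uv[1]-8)); p,f=blob(r,uv2); print(rectw(c,p,.05))
```

```text
floor [  0.4891   0.2134   0.2503   0.1063 -89.827 ]
[array([0.5419, 0.3381]), array([0.5425, 0.089 ]), array([0.4364, 0.0807]), array([0.4356, 0.3483])]
far 112
[ 5.89100e-01  2.13800e-01  2.59800e-01  6.80000e-03 -8.99105e+01]
left 91
[0.4887 0.382  0.1117 0.0068 0.037 ]
right 90
[0.4897 0.0434 0.1113 0.0068 0.2942]
```

```bash
./g.sh "(.489,.135,.14),0.1"
```

```text
t34.27 tcp [0.4022 0.1972 0.2703] yaw -0.07 F [ 0.6  0.8 -1.6] open 0.0598
 shift [0.0869 0.0621 0.1303] turn -0.17 steps 4.0
```

{"name": "send_rows", "arguments": {
  "commands": [
    [[-1,0.03,0.02,0.03,-0.2],[-1,0.06,0.042,0.06,-0.2],[-1,0.0869,0.062,0.09,-0.2],[-1,0.0869,0.062,0.12,-0.2],[-1,0.0869,0.062,0.13,-0.2]]
  ]
}}

```text
time: 34.68
tcp_pos: [0.487, 0.1334, 0.1341]
tcp_rot: [[1.0, 0.0, -0.009], [0.0, -1.0, -0.002], [-0.009, 0.002, -1.0]]
wrist_force: [-1.2, 0.7, -2.8]
opening: 0.06
```

{"name": "send_rows", "arguments": {
  "commands": [
    [[-1,0,0,0,0],[-1,0,0,0,0],[-1,0,0,0,0],[-1,0,0,0,0],[-1,0,0,0,0]]
  ]
}}

```text
time: 35.1
tcp_pos: [0.49, 0.1365, 0.1429]
tcp_rot: [[1.0, 0.004, 0.004], [0.004, -1.0, 0.001], [0.004, -0.001, -1.0]]
wrist_force: [-0.0, 0.8, -0.9]
opening: 0.06
```

```bash
./g.sh "(.489,.135,.03),0.1"
python3 - <<'E'
from h import *
u=snap('wrist','w22')
E
```

```text
t35.10 tcp [0.49   0.1365 0.1429] yaw 0.26 F [-0.   0.8 -0.9] open 0.0600
 shift [-0.0015  0.0016  0.1129] turn 0.16 steps 2.7
```

View pics/w22.png

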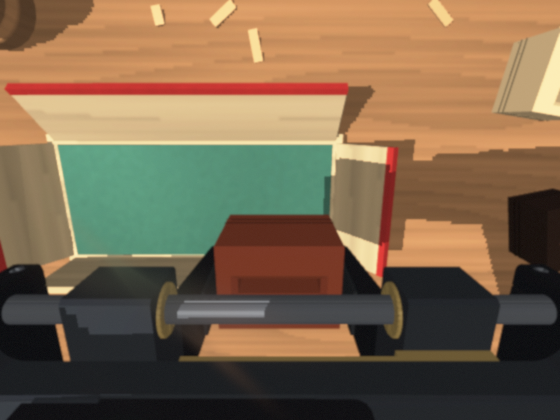

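{"name": "send_rows", "arguments": {
  "commands": [
    [[-1,-0.001,0.001,0.025,0],[-1,-0.001,0.001,0.05,0],[-1,-0.001,0.001,0.07,0],[-1,-0.001,0.001,0.085,0],[-1,-0.001,0.001,0.09,0]]
  ]
}}

```text
time: 35.57
tcp_pos: [0.4863, 0.1348, 0.0483]
tcp_rot: [[1.0, 0.004, -0.003], [0.004, -1.0, -0.001], [-0.003, 0.0, -1.0]]
wrist_force: [0.5, 0.1, -1.8]
opening: 0.0602
```

{"name": "send_rows", "arguments": {
  "commands": [
    [[-1,0,0,0.003,0],[-1,0,0,0.006,0],[-1,0,0,0.01,0],[-1,0,0,0.014,0],[-1,0,0,0.018,0]]
  ]
}}

```text
time: 35.98
tcp_pos: [0.4887, 0.1349, 0.033]
tcp_rot: [[1.0, 0.003, 0.002], [0.003, -1.0, 0.0], [0.002, -0.0, -1.0]]
wrist_force: [-0.6, 0.0, -1.5]
opening: 0.0598
```

```bash
./g.sh "(.489,.135,.0295),0.1"
```

```text
t35.98 tcp [0.4887 0.1349 0.033 ] yaw 0.20 F [-0.6  0.  -1.5] open 0.0598
 shift [ 0.0003 -0.0001  0.0035] turn 0.10 steps 0.1
```

{"name": "send_rows", "arguments": {
  "commands": [
    [[-1,0,0,0.002,0],[-1,0,0,0.004,0],[-1,0,0,0.005,0],[-1,0,0,0.005,0],[-1,0,0,0.005,0]]
  ]
}}

```text
time: 36.4
tcp_pos: [0.4882, 0.1348, 0.0287]
tcp_rot: [[1.0, 0.003, -0.0], [0.003, -1.0, -0.0], [-0.0, 0.0, -1.0]]
wrist_force: [-5.1, -0.8, 6.4]
opening: 0.0597
```

```bash
./g.sh "(.489,.135,.0295),0.1"
```

```text
t36.40 tcp [0.4882 0.1348 0.0287] yaw 0.20 F [-5.1 -0.8  6.4] open 0.0597
 shift [ 0.0008 -0.0002 -0.0008] turn 0.10 steps 0.0
```

{"name": "send_rows", "arguments": {
  "commands": [
    [[0.5,0,0,0,0],[0.5,0,0,0,0],[0.5,0,0,0,0],[0.5,0,0,0,0],[0.5,0,0,0,0]]
  ]
}}

```text
time: 36.82
tcp_pos: [0.488, 0.1348, 0.0272]
tcp_rot: [[1.0, 0.003, -0.0], [0.003, -1.0, 0.0], [-0.0, -0.0, -1.0]]
wrist_force: [-0.7, -0.3, -0.9]
opening: 0.071
```

{"name": "send_rows", "arguments": {
  "commands": [
    [[0.5,0,0,-0.03,0],[0.5,0,0,-0.06,0],[0.5,0,0,-0.1,0],[0.5,0,0,-0.14,0],[0.5,0,0,-0.16,0]]
  ]
}}

```text
time: 37.23
tcp_pos: [0.4901, 0.1352, 0.1929]
tcp_rot: [[1.0, 0.003, 0.007], [0.003, -1.0, 0.001], [0.007, -0.001, -1.0]]
wrist_force: [0.9, -0.5, 0.8]
opening: 0.071
```

```bash
./g.sh "(.42,-.05,.27),6"
python3 - <<'E'
from h import *
u=snap('top','t23')
cv2.imwrite('pics/t23c.png',cv2.resize(u[170:300,110:440,::-1],None,fx=2.4,fy=2.4,interpolation=cv2.INTER_CUBIC))
E
```

```text
t37.23 tcp [0.4901 0.1352 0.1929] yaw 0.20 F [ 0.9 -0.5  0.8] open 0.0710
 shift [-0.0701  0.1848 -0.0778] turn -5.80 steps 5.1
```

View pics/t23c.png

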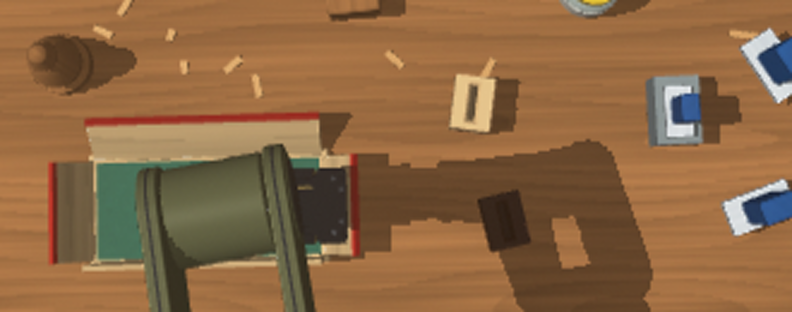

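```bash
./g.sh "(.4685,-.1213,.19),12.1"
```

```text
t37.28 tcp [0.4919 0.1355 0.1962] yaw 0.20 F [1.2 0.  2.7] open 0.0715
 shift [-0.0243  0.2567  0.0053] turn -11.90 steps 6.2
```

{"name": "send_rows", "arguments": {
  "commands": [
    [[0.6,-0.022,0.2565,0,-11.9],[0.6,-0.022,0.2565,0,-11.9],[0.6,-0.022,0.2565,0,-11.9],[0.6,-0.022,0.2565,0,-11.9],[0.6,-0.022,0.2565,0,-11.9]]
  ]
}}

```text
time: 37.7
tcp_pos: [0.4706, -0.0697, 0.187]
tcp_rot: [[0.978, 0.21, 0.0], [0.21, -0.978, -0.0], [0.0, 0.0, -1.0]]
wrist_force: [0.5, 0.2, 0.1]
opening: 0.0759
```

```bash
./g.sh "(.4685,-.1213,.17),12.1"
```

```text
t37.70 tcp [ 0.4706 -0.0697  0.187 ] yaw 12.14 F [0.5 0.2 0.1] open 0.0759
 shift [-0.0129  0.05    0.017 ] turn 0.04 steps 1.3
```

{"name": "send_rows", "arguments": {
  "commands": [
    [[0.6,-0.0125,0.05,0.017,0],[0.6,-0.0125,0.05,0.017,0],[0.6,-0.0125,0.05,0.017,0],[0.6,-0.0125,0.05,0.017,0],[0.6,-0.0125,0.05,0.017,0]]
  ]
}}

```text
time: 38.12
tcp_pos: [0.4697, -0.1186, 0.1703]
tcp_rot: [[0.978, 0.21, -0.0], [0.21, -0.978, 0.001], [0.0, -0.001, -1.0]]
wrist_force: [0.2, 0.8, 0.3]
opening: 0.0761
```

{"name": "send_rows", "arguments": {
  "commands": [
    [[0.6,0,0,0,0],[0.6,0,0,0,0],[0.6,0,0,0,0],[0.6,0,0,0,0],[0.6,0,0,0,0]]
  ]
}}

```text
time: 38.53
tcp_pos: [0.4697, -0.1192, 0.1705]
tcp_rot: [[0.978, 0.21, 0.0], [0.21, -0.978, -0.0], [0.0, 0.0, -1.0]]
wrist_force: [-0.0, 0.3, 0.7]
opening: 0.0759
```

```bash
./g.sh "(.4683,-.1213,.0165),12.1"
python3 - <<'E'
from h import *
import pickle
o=manip.get_obs(); pickle.dump(o,open('o24.pkl','wb'))
u=snap('wrist','w24')
E
```

```text
t38.53 tcp [ 0.4697 -0.1192  0.1705] yaw 12.15 F [-0.   0.3  0.7] open 0.0759
 shift [-0.0019  0.0018  0.154 ] turn 0.05 steps 3.7
```

View pics/w24.png

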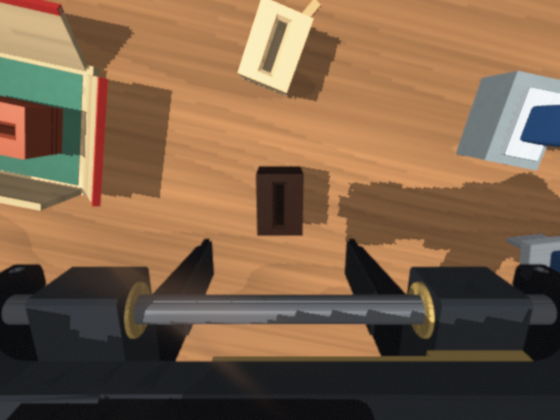

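{"name": "send_rows", "arguments": {
  "commands": [
    [[0.6,-0.0019,0.0018,0.03,0],[0.6,-0.0019,0.0018,0.06,0],[0.6,-0.0019,0.0018,0.09,0],[0.6,-0.0019,0.0018,0.11,0],[0.6,-0.0019,0.0018,0.12,0]]
  ]
}}

```text
time: 39.0
tcp_pos: [0.4658, -0.1209, 0.047]
tcp_rot: [[0.978, 0.209, -0.005], [0.21, -0.978, 0.002], [-0.004, -0.003, -1.0]]
wrist_force: [-1.0, -0.1, 0.2]
opening: 0.0764
```

{"name": "send_rows", "arguments": {
  "commands": [
    [[0.6,0,0,0.01,0],[0.6,0,0,0.02,0],[0.6,0,0,0.028,0],[0.6,0,0,0.032,0],[0.6,0,0,0.034,0]]
  ]
}}

```text
time: 39.42
tcp_pos: [0.4683, -0.1219, 0.0162]
tcp_rot: [[0.978, 0.21, 0.0], [0.21, -0.978, -0.0], [0.0, 0.0, -1.0]]
wrist_force: [0.3, -0.9, -0.0]
opening: 0.076
```

{"name": "send_rows", "arguments": {
  "commands": [
    [[-1,0,0,0,0],[-1,0,0,0,0],[-1,0,0,0,0],[-1,0,0,0,0],[-1,0,0,0,0]]
  ]
}}

```text
time: 39.83
tcp_pos: [0.4684, -0.1219, 0.0168]
tcp_rot: [[0.978, 0.21, 0.001], [0.21, -0.978, -0.0], [0.001, 0.0, -1.0]]
wrist_force: [0.0, 0.7, -0.6]
opening: 0.0483
```

{"name": "send_rows", "arguments": {
  "commands": [
    [[-1,0,0,0,0],[-1,0,0,0,0],[-1,0,0,0,0],[-1,0,0,0,0],[-1,0,0,0,0]]
  ]
}}

```text
time: 40.25
tcp_pos: [0.4683, -0.1217, 0.0167]
tcp_rot: [[0.978, 0.209, 0.0], [0.209, -0.978, 0.0], [0.0, -0.0, -1.0]]
wrist_force: [-1.4, 0.7, 4.3]
opening: 0.044
```

```bash
./g.sh "(.4685,-.1213,.0165),12.1"
```

```text
t40.25 tcp [ 0.4683 -0.1217  0.0167] yaw 12.09 F [-1.4  0.7  4.3] open 0.0440
 shift [ 0.0003 -0.0004  0.0002] turn -0.01 steps 0.0
```

{"name": "send_rows", "arguments": {
  "commands": [
    [[-1,0,0,-0.02,0],[-1,0,0,-0.05,0],[-1,0,0,-0.09,0],[-1,0,0,-0.13,0],[-1,0,0,-0.15,0]]
  ]
}}

```text
time: 40.67
tcp_pos: [0.4698, -0.1227, 0.171]
tcp_rot: [[0.978, 0.21, 0.006], [0.21, -0.978, -0.003], [0.005, 0.004, -1.0]]
wrist_force: [1.4, -0.5, -0.0]
opening: 0.0441
```

```bash
./g.sh "(.489,.214,.167),0.1"
```

```text
t40.67 tcp [ 0.4698 -0.1227  0.171 ] yaw 12.10 F [ 1.4 -0.5 -0. ] open 0.0441
 shift [ 0.0893 -0.3252  0.0031] turn 12.00 steps 8.1
```

{"name": "send_rows", "arguments": {
  "commands": [
    [[-1,0.09,-0.325,0,12],[-1,0.09,-0.325,0,12],[-1,0.09,-0.325,0,12],[-1,0.09,-0.325,0,12],[-1,0.09,-0.325,0,12]]
  ]
}}

```text
time: 41.08
tcp_pos: [0.4795, 0.0818, 0.1656]
tcp_rot: [[1.0, 0.001, -0.0], [0.001, -1.0, -0.001], [-0.0, 0.001, -1.0]]
wrist_force: [0.4, -0.5, -0.8]
opening: 0.0437
```

```bash
./g.sh "(.489,.214,.167),0.1"
```

```text
t41.08 tcp [0.4795 0.0818 0.1656] yaw 0.06 F [ 0.4 -0.5 -0.8] open 0.0437
 shift [ 0.0096 -0.1322 -0.0014] turn -0.04 steps 3.2
```

{"name": "send_rows", "arguments": {
  "commands": [
    [[-1,0.009,-0.131,0,0],[-1,0.009,-0.131,0,0],[-1,0.009,-0.131,0,0],[-1,0.009,-0.131,0,0],[-1,0.009,-0.131,0,0]]
  ]
}}

```text
time: 41.5
tcp_pos: [0.4883, 0.2133, 0.1653]
tcp_rot: [[1.0, 0.006, -0.001], [0.006, -1.0, -0.001], [-0.001, 0.001, -1.0]]
wrist_force: [0.7, 0.3, -1.7]
opening: 0.0439
```

{"name": "send_rows", "arguments": {
  "commands": [
    [[-1,0,0,0,0],[-1,0,0,0,0],[-1,0,0,0,0],[-1,0,0,0,0],[-1,0,0,0,0]]
  ]
}}

```text
time: 41.92
tcp_pos: [0.4891, 0.2102, 0.1664]
tcp_rot: [[1.0, -0.0, 0.0], [-0.0, -1.0, -0.0], [0.0, 0.0, -1.0]]
wrist_force: [-0.2, -0.4, -2.3]
opening: 0.0439
```

```bash
./g.sh "(.489,.214,.0287),0.1"
python3 - <<'E'
from h import *
u=snap('wrist','w25')
E
```

```text
t41.92 tcp [0.4891 0.2102 0.1664] yaw -0.01 F [-0.2 -0.4 -2.3] open 0.0439
 shift [-1.000e-04 -3.800e-03  1.377e-01] turn -0.11 steps 3.3
```

View pics/w25.png

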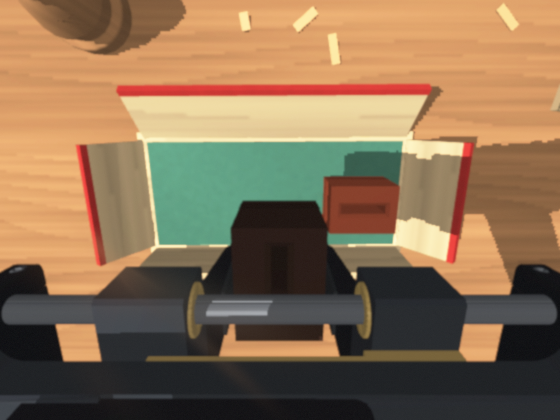

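{"name": "send_rows", "arguments": {
  "commands": [
    [[-1,0,-0.004,0.03,0],[-1,0,-0.004,0.06,0],[-1,0,-0.004,0.085,0],[-1,0,-0.004,0.1,0],[-1,0,-0.004,0.11,0]]
  ]
}}

```text
time: 42.38
tcp_pos: [0.4874, 0.2144, 0.0538]
tcp_rot: [[1.0, 0.001, -0.003], [0.001, -1.0, -0.001], [-0.003, 0.001, -1.0]]
wrist_force: [0.3, -0.6, -1.9]
opening: 0.0441
```

{"name": "send_rows", "arguments": {
  "commands": [
    [[-1,0,0,0.005,0],[-1,0,0,0.01,0],[-1,0,0,0.015,0],[-1,0,0,0.02,0],[-1,0,0,0.024,0]]
  ]
}}

```text
time: 42.8
tcp_pos: [0.4896, 0.2155, 0.0328]
tcp_rot: [[1.0, 0.002, 0.001], [0.002, -1.0, 0.0], [0.001, -0.0, -1.0]]
wrist_force: [-0.1, 0.5, -1.6]
opening: 0.0437
```

```bash
./g.sh "(.489,.214,.0287),0.1"
```

```text
t42.80 tcp [0.4896 0.2155 0.0328] yaw 0.09 F [-0.1  0.5 -1.6] open 0.0437
 shift [-0.0006  0.0015  0.0041] turn -0.01 steps 0.1
```

Down 5 mm, then open to ~62 mm (0.3), and retract.

{"name": "send_rows", "arguments": {
  "commands": [
    [[-1,0,0,0.002,0],[-1,0,0,0.004,0],[-1,0,0,0.005,0],[-1,0,0,0.005,0],[-1,0,0,0.005,0]]
  ]
}}

```text
time: 43.22
tcp_pos: [0.4894, 0.2155, 0.0287]
tcp_rot: [[1.0, 0.002, 0.001], [0.002, -1.0, 0.0], [0.001, -0.0, -1.0]]
wrist_force: [-3.2, -1.0, 5.6]
opening: 0.0438
```

```bash
./g.sh "(.489,.214,.0287),0.1"
```

```text
t43.22 tcp [0.4894 0.2155 0.0287] yaw 0.10 F [-3.2 -1.   5.6] open 0.0438
 shift [-0.0004  0.0015  0.    ] turn -0.00 steps 0.0
```

{"name": "send_rows", "arguments": {
  "commands": [
    [[0.3,0,0,0,0],[0.3,0,0,0,0],[0.3,0,0,0,0],[0.3,0,0,0,0],[0.3,0,0,0,0]]
  ]
}}

```text
time: 43.63
tcp_pos: [0.4889, 0.2153, 0.0272]
tcp_rot: [[1.0, 0.002, 0.0], [0.002, -1.0, 0.0], [0.0, -0.0, -1.0]]
wrist_force: [-0.8, 0.1, 0.2]
opening: 0.0616
```

{"name": "send_rows", "arguments": {
  "commands": [
    [[0.3,0,0,-0.03,0],[0.3,0,0,-0.06,0],[0.3,0,0,-0.1,0],[0.3,0,0,-0.14,0],[0.3,0,0,-0.16,0]]
  ]
}}

```text
time: 44.05
tcp_pos: [0.491, 0.2161, 0.193]
tcp_rot: [[1.0, 0.002, 0.007], [0.002, -1.0, 0.002], [0.007, -0.002, -1.0]]
wrist_force: [1.3, -0.0, 0.5]
opening: 0.0616
```

```bash
./g.sh "(.5997,-.0884,.19),-8.8"
```

```text
t44.05 tcp [0.491  0.2161 0.193 ] yaw 0.10 F [ 1.3 -0.   0.5] open 0.0616
 shift [0.1082 0.3047 0.0031] turn 8.90 steps 7.8
```

{"name": "send_rows", "arguments": {
  "commands": [
    [[0.6,0.109,0.305,0,8.9],[0.6,0.109,0.305,0,8.9],[0.6,0.109,0.305,0,8.9],[0.6,0.109,0.305,0,8.9],[0.6,0.109,0.305,0,8.9]]
  ]
}}

```text
time: 44.47
tcp_pos: [0.5596, 0.0175, 0.1874]
tcp_rot: [[0.988, -0.153, 0.001], [-0.153, -0.988, 0.0], [0.001, -0.0, -1.0]]
wrist_force: [-0.2, 0.9, 0.0]
opening: 0.0757
```

```bash
./g.sh "(.5997,-.0884,.18),-8.8"
```

```text
t44.47 tcp [0.5596 0.0175 0.1874] yaw -8.78 F [-0.2  0.9  0. ] open 0.0757
 shift [0.0558 0.0986 0.0075] turn 0.02 steps 2.7
```

{"name": "send_rows", "arguments": {
  "commands": [
    [[0.6,0.0555,0.098,0.007,0],[0.6,0.0555,0.098,0.007,0],[0.6,0.0555,0.098,0.007,0],[0.6,0.0555,0.098,0.007,0],[0.6,0.0555,0.098,0.007,0]]
  ]
}}

```text
time: 44.88
tcp_pos: [0.5991, -0.0873, 0.1797]
tcp_rot: [[0.988, -0.156, -0.001], [-0.156, -0.988, 0.001], [-0.001, -0.0, -1.0]]
wrist_force: [-0.6, 0.5, -0.1]
opening: 0.0758
```

{"name": "send_rows", "arguments": {
  "commands": [
    [[0.6,0,0,0,0],[0.6,0,0,0,0],[0.6,0,0,0,0],[0.6,0,0,0,0],[0.6,0,0,0,0]]
  ]
}}

```text
time: 45.3
tcp_pos: [0.5991, -0.0851, 0.1806]
tcp_rot: [[0.988, -0.152, 0.0], [-0.152, -0.988, -0.0], [0.0, 0.0, -1.0]]
wrist_force: [-0.4, -0.5, -0.7]
opening: 0.0758
```

```bash
./g.sh "(.5997,-.0884,.0167),-8.8"
python3 - <<'E'
from h import *
u=snap('wrist','w26')
E
```

```text
t45.30 tcp [ 0.5991 -0.0851  0.1806] yaw -8.72 F [-0.4 -0.5 -0.7] open 0.0758
 shift [0.001  0.0032 0.1639] turn 0.08 steps 3.9
```

View pics/w26.png

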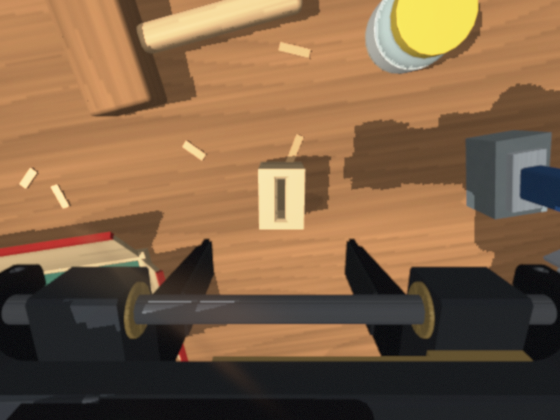

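{"name": "send_rows", "arguments": {
  "commands": [
    [[0.6,0.001,0.003,0.03,0],[0.6,0.001,0.003,0.06,0],[0.6,0.001,0.003,0.09,0],[0.6,0.001,0.003,0.115,0],[0.6,0.001,0.003,0.128,0]]
  ]
}}

```text
time: 45.77
tcp_pos: [0.5973, -0.0883, 0.0485]
tcp_rot: [[0.988, -0.153, -0.005], [-0.153, -0.988, 0.001], [-0.006, -0.0, -1.0]]
wrist_force: [-0.9, 0.2, -1.0]
opening: 0.0763
```

{"name": "send_rows", "arguments": {
  "commands": [
    [[0.6,0,0,0.01,0],[0.6,0,0,0.02,0],[0.6,0,0,0.028,0],[0.6,0,0,0.034,0],[0.6,0,0,0.036,0]]
  ]
}}

```text
time: 46.18
tcp_pos: [0.5999, -0.0892, 0.0161]
tcp_rot: [[0.988, -0.153, 0.0], [-0.153, -0.988, -0.0], [0.0, 0.0, -1.0]]
wrist_force: [-0.4, -0.3, -0.4]
opening: 0.076
```

```bash
./g.sh "(.5997,-.0884,.0167),-8.8"
python3 - <<'E'
from h import *
u=snap('wrist','w27')
E
```

```text
t46.18 tcp [ 0.5999 -0.0892  0.0161] yaw -8.80 F [-0.4 -0.3 -0.4] open 0.0760
 shift [-0.0003 -0.0008 -0.0006] turn -0.00 steps 0.0
```

View pics/w27.png

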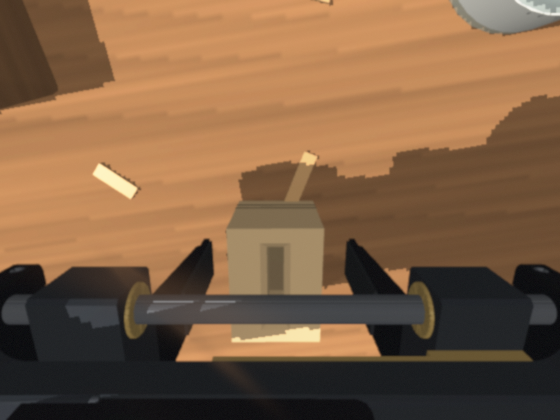

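{"name": "send_rows", "arguments": {
  "commands": [
    [[-1,0,0,0,0],[-1,0,0,0,0],[-1,0,0,0,0],[-1,0,0,0,0],[-1,0,0,0,0]]
  ]
}}

```text
time: 46.65
tcp_pos: [0.6, -0.0892, 0.0168]
tcp_rot: [[0.988, -0.153, 0.001], [-0.153, -0.988, -0.0], [0.001, 0.0, -1.0]]
wrist_force: [0.7, -0.8, 0.0]
opening: 0.0483
```

{"name": "send_rows", "arguments": {
  "commands": [
    [[-1,0,0,0,0],[-1,0,0,0,0],[-1,0,0,0,0],[-1,0,0,0,0],[-1,0,0,0,0]]
  ]
}}

```text
time: 47.07
tcp_pos: [0.6, -0.0891, 0.0167]
tcp_rot: [[0.988, -0.153, 0.001], [-0.153, -0.988, 0.0], [0.001, -0.0, -1.0]]
wrist_force: [0.4, 2.3, 2.9]
opening: 0.0442
```

{"name": "send_rows", "arguments": {
  "commands": [
    [[-1,0,0,-0.02,0],[-1,0,0,-0.05,0],[-1,0,0,-0.09,0],[-1,0,0,-0.13,0],[-1,0,0,-0.15,0]]
  ]
}}

```text
time: 47.48
tcp_pos: [0.6014, -0.0899, 0.1712]
tcp_rot: [[0.988, -0.153, 0.006], [-0.153, -0.988, -0.002], [0.006, 0.001, -1.0]]
wrist_force: [0.6, 0.5, -1.3]
opening: 0.0437
```

```bash
./g.sh "(.489,.294,.167),0.1"
```

```text
t47.48 tcp [ 0.6014 -0.0899  0.1712] yaw -8.80 F [ 0.6  0.5 -1.3] open 0.0437
 shift [-0.1698 -0.3622  0.0028] turn -8.90 steps 9.6
```

{"name": "send_rows", "arguments": {
  "commands": [
    [[-1,-0.169,-0.362,0,-8.9],[-1,-0.169,-0.362,0,-8.9],[-1,-0.169,-0.362,0,-8.9],[-1,-0.169,-0.362,0,-8.9],[-1,-0.169,-0.362,0,-8.9]]
  ]
}}

```text
time: 47.9
tcp_pos: [0.5401, 0.112, 0.1653]
tcp_rot: [[1.0, 0.001, -0.001], [0.001, -1.0, -0.001], [-0.001, 0.001, -1.0]]
wrist_force: [1.1, 0.6, -1.0]
opening: 0.0437
```

```bash
./g.sh "(.489,.294,.167),0.1"
```

```text
t47.90 tcp [0.5401 0.112  0.1653] yaw 0.05 F [ 1.1  0.6 -1. ] open 0.0437
 shift [-0.0509 -0.1821 -0.0017] turn -0.05 steps 4.5
```

{"name": "send_rows", "arguments": {
  "commands": [
    [[-1,-0.051,-0.182,0,0],[-1,-0.051,-0.182,0,0],[-1,-0.051,-0.182,0,0],[-1,-0.051,-0.182,0,0],[-1,-0.051,-0.182,0,0]]
  ]
}}

```text
time: 48.32
tcp_pos: [0.4881, 0.2958, 0.1653]
tcp_rot: [[1.0, 0.004, -0.001], [0.004, -1.0, 0.0], [-0.001, -0.0, -1.0]]
wrist_force: [0.7, 0.2, -1.4]
opening: 0.0436
```

{"name": "send_rows", "arguments": {
  "commands": [
    [[-1,0,0,0,0],[-1,0,0,0,0],[-1,0,0,0,0],[-1,0,0,0,0],[-1,0,0,0,0]]
  ]
}}

```text
time: 48.73
tcp_pos: [0.4906, 0.2915, 0.166]
tcp_rot: [[1.0, -0.0, -0.0], [-0.0, -1.0, -0.0], [-0.0, 0.0, -1.0]]
wrist_force: [0.2, -0.5, -1.3]
opening: 0.0443
```

```bash
./g.sh "(.489,.294,.0287),0.1"
python3 - <<'E'
from h import *
u=snap('wrist','w28')
E
```

```text
t48.73 tcp [0.4906 0.2915 0.166 ] yaw -0.01 F [ 0.2 -0.5 -1.3] open 0.0443
 shift [-0.0015 -0.0026  0.1373] turn -0.11 steps 3.3
```

View pics/w28.png

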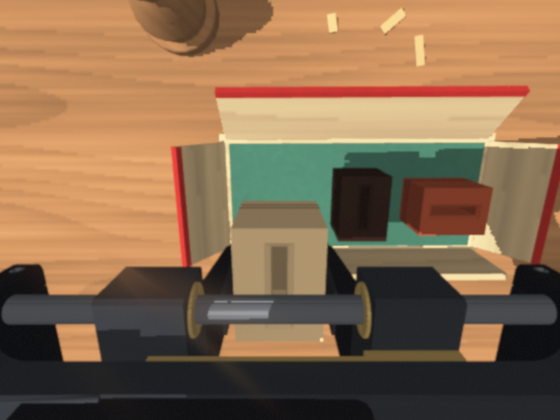

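{"name": "send_rows", "arguments": {
  "commands": [
    [[-1,-0.001,-0.002,0.03,0],[-1,-0.001,-0.002,0.06,0],[-1,-0.001,-0.002,0.085,0],[-1,-0.001,-0.002,0.1,0],[-1,-0.001,-0.002,0.11,0]]
  ]
}}

```text
time: 49.2
tcp_pos: [0.4881, 0.2932, 0.0537]
tcp_rot: [[1.0, 0.0, -0.003], [0.0, -1.0, -0.002], [-0.003, 0.002, -1.0]]
wrist_force: [0.0, 0.3, -1.6]
opening: 0.0442
```

{"name": "send_rows", "arguments": {
  "commands": [
    [[-1,0,0,0.005,0],[-1,0,0,0.01,0],[-1,0,0,0.015,0],[-1,0,0,0.02,0],[-1,0,0,0.024,0]]
  ]
}}

```text
time: 49.62
tcp_pos: [0.4898, 0.295, 0.0328]
tcp_rot: [[1.0, 0.002, 0.001], [0.002, -1.0, 0.001], [0.001, -0.001, -1.0]]
wrist_force: [0.0, 0.1, -1.9]
opening: 0.044
```

```bash
./g.sh "(.489,.294,.0287),0.1"
```

```text
t49.62 tcp [0.4898 0.295  0.0328] yaw 0.09 F [ 0.   0.1 -1.9] open 0.0440
 shift [-0.0008  0.001   0.0041] turn -0.01 steps 0.1
```

{"name": "send_rows", "arguments": {
  "commands": [
    [[-1,0,0,0.002,0],[-1,0,0,0.004,0],[-1,0,0,0.005,0],[-1,0,0,0.005,0],[-1,0,0,0.005,0]]
  ]
}}

```text
time: 50.03
tcp_pos: [0.4897, 0.2951, 0.0287]
tcp_rot: [[1.0, 0.002, 0.001], [0.002, -1.0, 0.0], [0.001, -0.0, -1.0]]
wrist_force: [-3.0, -1.2, 5.4]
opening: 0.0439
```

{"name": "send_rows", "arguments": {
  "commands": [
    [[0.25,0,0,0,0],[0.25,0,0,0,0],[0.25,0,0,0,0],[0.25,0,0,0,0],[0.25,0,0,0,0]]
  ]
}}

```text
time: 50.45
tcp_pos: [0.4892, 0.2947, 0.0272]
tcp_rot: [[1.0, 0.002, -0.0], [0.002, -1.0, -0.0], [-0.0, 0.0, -1.0]]
wrist_force: [-0.1, 0.4, -0.2]
opening: 0.0595
```

{"name": "send_rows", "arguments": {
  "commands": [
    [[0.25,0,0,-0.03,0],[0.25,0,0,-0.06,0],[0.25,0,0,-0.1,0],[0.25,0,0,-0.14,0],[0.25,0,0,-0.16,0]]
  ]
}}

```text
time: 50.87
tcp_pos: [0.4912, 0.2958, 0.1932]
tcp_rot: [[1.0, 0.002, 0.007], [0.002, -1.0, 0.003], [0.007, -0.003, -1.0]]
wrist_force: [0.3, 0.8, 1.0]
opening: 0.0595
```

```bash
./g.sh "(.489,.44,.19),0.1"; ./g.sh "(.66,.213,.19),90"
python3 - <<'E'
from h import *
u=snap('wrist','w29')
E
```

```text
t50.87 tcp [0.4912 0.2958 0.1932] yaw 0.10 F [0.3 0.8 1. ] open 0.0595
 shift [-0.002  -0.1442  0.0036] turn -0.00 steps 3.5
t50.87 tcp [0.4912 0.2958 0.1932] yaw 0.10 F [0.3 0.8 1. ] open 0.0595
 shift [0.1686 0.0831 0.0041] turn -89.90 steps 12.6
```

View pics/w29.png

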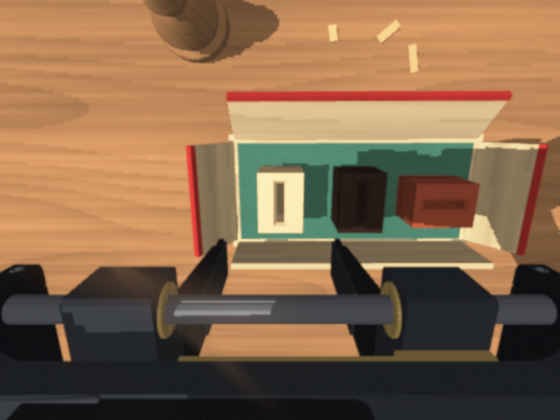

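{"name": "send_rows", "arguments": {
  "commands": [
    [[-1,-0.002,-0.145,0,0],[-1,-0.002,-0.145,0,0],[-1,-0.002,-0.145,0,0],[-1,-0.002,-0.145,0,0],[-1,-0.002,-0.145,0,0]]
  ]
}}

```text
time: 51.33
tcp_pos: [0.486, 0.4433, 0.1864]
tcp_rot: [[1.0, 0.006, -0.001], [0.006, -1.0, 0.001], [-0.001, -0.001, -1.0]]
wrist_force: [-0.8, -0.8, 0.3]
opening: 0.0317
```

{"name": "send_rows", "arguments": {
  "commands": [
    [[-1,0,0,0,0],[-1,0,0,0.03,0],[-1,0,0,0.06,0],[-1,0,0,0.09,0],[-1,0,0,0.11,0]]
  ]
}}

```text
time: 51.75
tcp_pos: [0.4858, 0.4371, 0.0738]
tcp_rot: [[1.0, 0.0, -0.003], [0.0, -1.0, -0.003], [-0.003, 0.003, -1.0]]
wrist_force: [-1.3, -0.4, 0.3]
opening: 0.0018
```

```bash
./g.sh "(.489,.44,.03),0.1"
python3 - <<'E'
from h import *
u=snap('wrist','w30')
E
```

```text
t51.75 tcp [0.4858 0.4371 0.0738] yaw 0.01 F [-1.3 -0.4  0.3] open 0.0018
 shift [ 0.0033 -0.003   0.0438] turn -0.09 steps 1.1
```

View pics/w30.png

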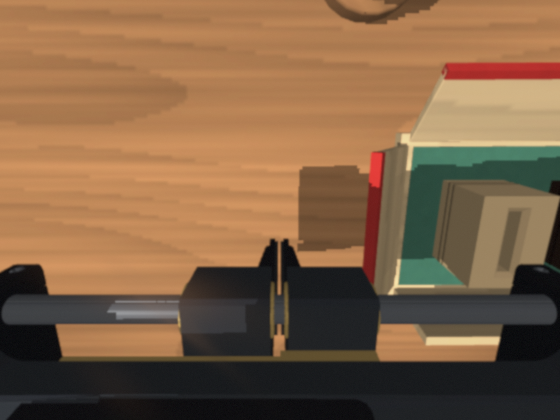

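Descend to z≈0.03, then push inward (+y tool) slowly.

{"name": "send_rows", "arguments": {
  "commands": [
    [[-1,0.001,0,0.015,0],[-1,0.001,0,0.03,0],[-1,0.001,0,0.044,0],[-1,0.001,0,0.047,0],[-1,0.001,0,0.047,0]]
  ]
}}

```text
time: 52.22
tcp_pos: [0.4874, 0.4391, 0.029]
tcp_rot: [[1.0, 0.001, -0.002], [0.001, -1.0, -0.001], [-0.002, 0.001, -1.0]]
wrist_force: [0.1, -0.7, -0.8]
opening: 0.0006
```

{"name": "send_rows", "arguments": {
  "commands": [
    [[-1,0,0.01,0,0],[-1,0,0.02,0,0],[-1,0,0.03,0,0],[-1,0,0.04,0,0],[-1,0,0.05,0,0]]
  ]
}}

```text
time: 52.63
tcp_pos: [0.4888, 0.3903, 0.0319]
tcp_rot: [[1.0, 0.0, 0.002], [0.0, -1.0, 0.005], [0.002, -0.005, -1.0]]
wrist_force: [-3.3, 11.4, 10.1]
opening: 0.0004
```

```bash
./g.sh "(.489,.361,.03),0.1"
```

```text
t52.63 tcp [0.4888 0.3903 0.0319] yaw 0.01 F [-3.3 11.4 10.1] open 0.0004
 shift [0.0002 0.0293 0.0018] turn -0.09 steps 0.7
```

{"name": "send_rows", "arguments": {
  "commands": [
    [[-1,0,0.004,0,0],[-1,0,0.008,0,0],[-1,0,0.012,0,0],[-1,0,0.016,0,0],[-1,0,0.02,0,0]]
  ]
}}

```text
time: 53.05
tcp_pos: [0.4892, 0.3701, 0.032]
tcp_rot: [[1.0, 0.001, 0.003], [0.001, -1.0, 0.002], [0.003, -0.002, -1.0]]
wrist_force: [0.5, 3.2, 2.8]
opening: 0.0004
```

```bash
./g.sh "(.489,.361,.03),0.1"
```

```text
t53.05 tcp [0.4892 0.3701 0.032 ] yaw 0.08 F [0.5 3.2 2.8] open 0.0004
 shift [-0.0002  0.0091  0.002 ] turn -0.02 steps 0.2
```

{"name": "send_rows", "arguments": {
  "commands": [
    [[-1,0,0.002,0,0],[-1,0,0.004,0,0],[-1,0,0.006,0,0],[-1,0,0.008,0,0],[-1,0,0.01,0,0]]
  ]
}}

```text
time: 53.47
tcp_pos: [0.4878, 0.3605, 0.0299]
tcp_rot: [[1.0, 0.001, -0.0], [0.001, -1.0, 0.002], [-0.0, -0.002, -1.0]]
wrist_force: [0.7, 12.2, -2.2]
opening: 0.0002
```

```bash
./g.sh "(.489,.361,.03),0.1"; python3 -c "
from h import *
snap('wrist','w31')"
```

```text
t53.47 tcp [0.4878 0.3605 0.0299] yaw 0.04 F [ 0.7 12.2 -2.2] open 0.0002
 shift [ 0.0012 -0.0005 -0.0001] turn -0.06 steps 0.0
```

View pics/w31.png

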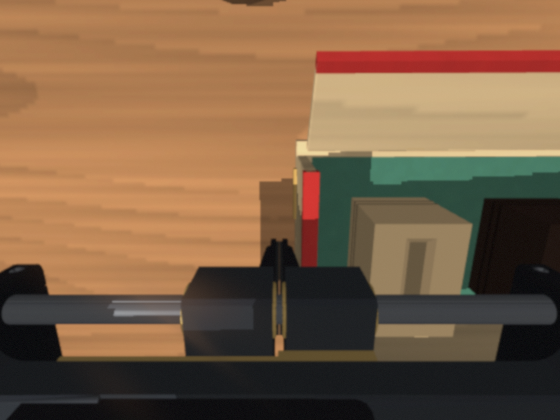

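{"name": "send_rows", "arguments": {
  "commands": [
    [[-1,0,0.001,0,0],[-1,0,0.002,0,0],[-1,0,0.002,0,0],[-1,0,0.002,0,0],[-1,0,0.002,0,0]]
  ]
}}

```text
time: 53.93
tcp_pos: [0.4878, 0.3605, 0.03]
tcp_rot: [[1.0, 0.001, 0.001], [0.001, -1.0, 0.006], [0.001, -0.006, -1.0]]
wrist_force: [1.9, 13.2, -2.4]
opening: 0.0005
```

{"name": "send_rows", "arguments": {
  "commands": [
    [[-1,0,-0.01,0,0],[-1,0,-0.03,0,0],[-1,0,-0.04,-0.02,0],[-1,0,-0.04,-0.06,0],[-1,0,-0.04,-0.1,0]]
  ]
}}

```text
time: 54.35
tcp_pos: [0.4857, 0.3964, 0.1276]
tcp_rot: [[1.0, 0.003, -0.007], [0.003, -1.0, -0.006], [-0.007, 0.006, -1.0]]
wrist_force: [0.4, 1.2, 0.4]
opening: 0.0003
```

```bash
./g.sh "(.489,.44,.19),0.1"; python3 -c "
from h import *
snap('wrist','w32')"
```

```text
t54.35 tcp [0.4857 0.3964 0.1276] yaw 0.15 F [0.4 1.2 0.4] open 0.0003
 shift [ 0.003  -0.0432 -0.0626] turn 0.05 steps 1.8
```

View pics/w32.png

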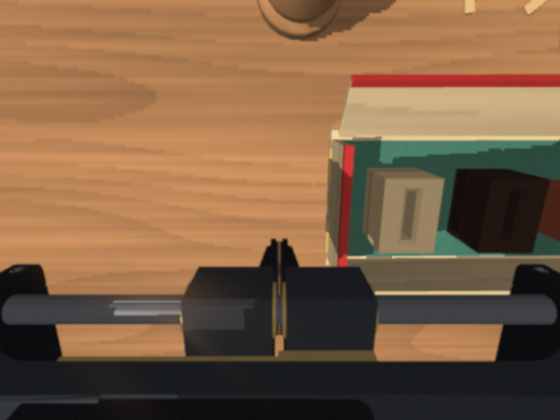

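{"name": "send_rows", "arguments": {
  "commands": [
    [[-1,0.002,0.07,-0.06,0],[-1,0.002,0.15,-0.06,0],[-1,0.002,0.19,-0.06,0],[-1,0.002,0.19,-0.06,0],[-1,0.002,0.19,-0.06,0]]
  ]
}}

```text
time: 54.82
tcp_pos: [0.4894, 0.2052, 0.1899]
tcp_rot: [[1.0, 0.002, -0.002], [0.002, -1.0, -0.002], [-0.002, 0.002, -1.0]]
wrist_force: [1.1, -0.0, 0.8]
opening: 0.0
```

```bash
./g.sh "(.489,-.015,.17),0.1"
```

```text
t54.82 tcp [0.4894 0.2052 0.1899] yaw 0.10 F [ 1.1 -0.   0.8] open 0.0000
 shift [-0.0008  0.2202  0.0203] turn 0.00 steps 5.3
```

{"name": "send_rows", "arguments": {
  "commands": [
    [[-1,-0.001,0.22,0,0],[-1,-0.001,0.22,0,0],[-1,-0.001,0.22,0,0],[-1,-0.001,0.22,0,0],[-1,-0.001,0.22,0,0]]
  ]
}}

```text
time: 55.23
tcp_pos: [0.4884, -0.0027, 0.1894]
tcp_rot: [[1.0, 0.002, -0.002], [0.002, -1.0, -0.001], [-0.002, 0.001, -1.0]]
wrist_force: [1.0, -0.6, 0.2]
opening: 0.0003
```

{"name": "send_rows", "arguments": {
  "commands": [
    [[-1,0,0.01,0,0],[-1,0,0.01,0.03,0],[-1,0,0.01,0.06,0],[-1,0,0.01,0.09,0],[-1,0,0.01,0.11,0]]
  ]
}}

```text
time: 55.65
tcp_pos: [0.4873, -0.0103, 0.0765]
tcp_rot: [[1.0, 0.001, -0.006], [0.001, -1.0, 0.0], [-0.006, -0.0, -1.0]]
wrist_force: [-0.4, -0.4, -0.3]
opening: 0.0004
```

```bash
./g.sh "(.489,-.015,.03),0.1"
```

```text
t55.65 tcp [ 0.4873 -0.0103  0.0765] yaw 0.08 F [-0.4 -0.4 -0.3] open 0.0004
 shift [0.002  0.0047 0.0465] turn -0.02 steps 1.1
```

{"name": "send_rows", "arguments": {
  "commands": [
    [[-1,0,0,0.015,0],[-1,0,0,0.03,0],[-1,0,0,0.045,0],[-1,0,0,0.05,0],[-1,0,0,0.05,0]]
  ]
}}

```text
time: 56.07
tcp_pos: [0.4877, -0.0101, 0.0281]
tcp_rot: [[1.0, 0.002, -0.005], [0.002, -1.0, 0.0], [-0.005, -0.0, -1.0]]
wrist_force: [-0.2, 0.2, -0.6]
opening: 0.0006
```

{"name": "send_rows", "arguments": {
  "commands": [
    [[-1,0,-0.01,0,0],[-1,0,-0.02,0,0],[-1,0,-0.03,0,0],[-1,0,-0.038,0,0],[-1,0,-0.046,0,0]]
  ]
}}

```text
time: 56.48
tcp_pos: [0.4904, 0.0355, 0.0316]
tcp_rot: [[1.0, 0.004, 0.002], [0.004, -1.0, -0.003], [0.002, 0.003, -1.0]]
wrist_force: [-5.7, -21.3, 20.9]
opening: 0.0002
```

```bash
./g.sh "(.489,.065,.03),0.1"
```

```text
t56.48 tcp [0.4904 0.0355 0.0316] yaw 0.23 F [ -5.7 -21.3  20.9] open 0.0002
 shift [-0.0013 -0.0295  0.0015] turn 0.13 steps 0.7
```

{"name": "send_rows", "arguments": {
  "commands": [
    [[-1,0,-0.003,0,0],[-1,0,-0.006,0,0],[-1,0,-0.01,0,0],[-1,0,-0.014,0,0],[-1,0,-0.018,0,0]]
  ]
}}

```text
time: 56.9
tcp_pos: [0.4914, 0.0533, 0.0322]
tcp_rot: [[1.0, 0.002, 0.004], [0.002, -1.0, -0.002], [0.004, 0.002, -1.0]]
wrist_force: [0.2, -5.1, 3.1]
opening: 0.0003
```

```bash
./g.sh "(.489,.065,.03),0.1"
```

```text
t56.90 tcp [0.4914 0.0533 0.0322] yaw 0.13 F [ 0.2 -5.1  3.1] open 0.0003
 shift [-0.0024 -0.0117  0.0022] turn 0.03 steps 0.3
```

{"name": "send_rows", "arguments": {
  "commands": [
    [[-1,0,-0.003,0,0],[-1,0,-0.006,0,0],[-1,0,-0.009,0,0],[-1,0,-0.011,0,0],[-1,0,-0.013,0,0]]
  ]
}}

```text
time: 57.32
tcp_pos: [0.4892, 0.0669, 0.03]
tcp_rot: [[1.0, 0.002, -0.001], [0.002, -1.0, 0.0], [-0.001, -0.0, -1.0]]
wrist_force: [0.3, -2.1, 2.2]
opening: 0.0006
```

```bash
./g.sh "(.489,.065,.03),0.1"; python3 -c "
from h import *
snap('wrist','w33')"
```

```text
t57.32 tcp [0.4892 0.0669 0.03  ] yaw 0.11 F [ 0.3 -2.1  2.2] open 0.0006
 shift [-0.0002  0.0019 -0.    ] turn 0.01 steps 0.0
```

View pics/w33.png

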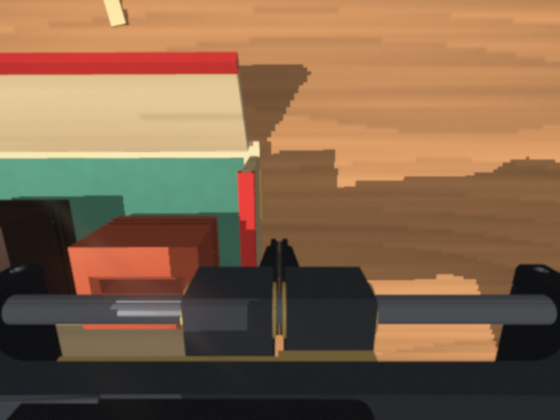

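Nearly upright; push until the stop's force shows.

{"name": "send_rows", "arguments": {
  "commands": [
    [[-1,0,-0.001,0,0],[-1,0,-0.002,0,0],[-1,0,-0.003,0,0],[-1,0,-0.004,0,0],[-1,0,-0.004,0,0]]
  ]
}}

```text
time: 57.78
tcp_pos: [0.4892, 0.0681, 0.0301]
tcp_rot: [[1.0, 0.003, -0.001], [0.003, -1.0, -0.005], [-0.001, 0.005, -1.0]]
wrist_force: [-0.6, -12.8, 3.6]
opening: 0.0006
```

```bash
./g.sh "(.489,.065,.03),0.1"
```

```text
t57.78 tcp [0.4892 0.0681 0.0301] yaw 0.17 F [ -0.6 -12.8   3.6] open 0.0006
 shift [-0.0002  0.0031  0.0001] turn 0.07 steps 0.1
```

{"name": "send_rows", "arguments": {
  "commands": [
    [[-1,0,0.01,0,0],[-1,0,0.03,0,0],[-1,0,0.04,-0.03,0],[-1,0,0.04,-0.07,0],[-1,0,0.04,-0.11,0]]
  ]
}}

```text
time: 58.2
tcp_pos: [0.4878, 0.0302, 0.1395]
tcp_rot: [[1.0, 0.0, -0.005], [0.0, -1.0, 0.002], [-0.005, -0.002, -1.0]]
wrist_force: [0.6, -0.4, 0.6]
opening: 0.0007
```

```bash
./g.sh "(.65,.205,.16),0"
```

```text
t58.20 tcp [0.4878 0.0302 0.1395] yaw 0.01 F [ 0.6 -0.4  0.6] open 0.0007
 shift [ 0.1622 -0.1749 -0.021 ] turn 0.01 steps 5.7
```

{"name": "send_rows", "arguments": {
  "commands": [
    [[-1,0.162,-0.175,-0.02,0],[-1,0.162,-0.175,-0.02,0],[-1,0.162,-0.175,-0.02,0],[-1,0.162,-0.175,-0.02,0],[-1,0.162,-0.175,-0.02,0]]
  ]
}}

```text
time: 58.62
tcp_pos: [0.631, 0.1847, 0.1572]
tcp_rot: [[1.0, 0.001, -0.001], [0.001, -1.0, 0.001], [-0.001, -0.001, -1.0]]
wrist_force: [0.2, -1.2, 0.4]
opening: 0.0001
```

{"name": "send_rows", "arguments": {
  "commands": [
    [[-1,0.02,-0.02,0,0],[-1,0.02,-0.02,0,0],[-1,0.02,-0.02,0,0],[-1,0.02,-0.02,0,0],[-1,0.02,-0.02,0,0]]
  ]
}}

```text
time: 59.03
tcp_pos: [0.6495, 0.2022, 0.1571]
tcp_rot: [[1.0, 0.001, -0.002], [0.001, -1.0, -0.0], [-0.002, 0.0, -1.0]]
wrist_force: [0.1, -0.8, 0.6]
opening: 0.0005
```

```bash
./g.sh "(.65,.205,.03),0"; python3 -c "
from h import *
snap('wrist','w34')"
```

```text
t59.03 tcp [0.6495 0.2022 0.1571] yaw 0.05 F [ 0.1 -0.8  0.6] open 0.0005
 shift [ 0.0007 -0.0028  0.1271] turn 0.05 steps 3.0
```

View pics/w34.png

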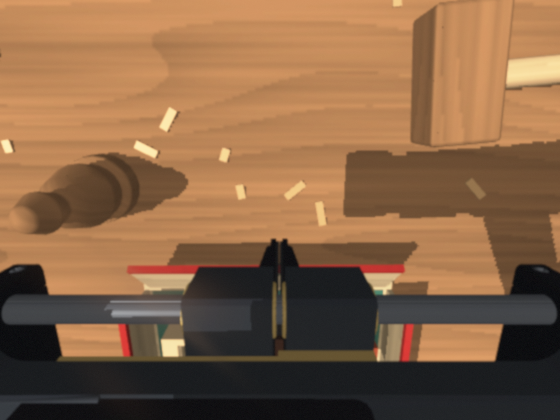

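{"name": "send_rows", "arguments": {
  "commands": [
    [[-1,0,0,0.03,0],[-1,0,0,0.06,0],[-1,0,0,0.09,0],[-1,0,0,0.11,0],[-1,0,0,0.12,0]]
  ]
}}

```text
time: 59.5
tcp_pos: [0.6475, 0.2015, 0.034]
tcp_rot: [[1.0, 0.0, -0.006], [0.0, -1.0, -0.001], [-0.006, 0.001, -1.0]]
wrist_force: [-0.9, -0.2, -0.7]
opening: 0.0003
```

{"name": "send_rows", "arguments": {
  "commands": [
    [[-1,0,0,0.007,0],[-1,0,0,0.007,0],[-1,0,0,0.007,0],[-1,-0.01,0,0.007,0],[-1,-0.02,0,0.007,0]]
  ]
}}

```text
time: 59.92
tcp_pos: [0.6313, 0.2033, 0.0328]
tcp_rot: [[1.0, 0.001, 0.003], [0.001, -1.0, 0.001], [0.003, -0.001, -1.0]]
wrist_force: [-0.2, -0.5, 0.5]
opening: 0.0006
```

```bash
./g.sh "(.563,.205,.03),0"
```

```text
t59.92 tcp [0.6313 0.2033 0.0328] yaw 0.08 F [-0.2 -0.5  0.5] open 0.0006
 shift [-0.0683 -0.0018  0.0026] turn 0.08 steps 1.6
```

{"name": "send_rows", "arguments": {
  "commands": [
    [[-1,-0.008,0,0,0],[-1,-0.016,0,0,0],[-1,-0.023,0,0,0],[-1,-0.029,0,0,0],[-1,-0.035,0,0,0]]
  ]
}}

```text
time: 60.33
tcp_pos: [0.6005, 0.2032, 0.0347]
tcp_rot: [[1.0, 0.002, 0.014], [0.002, -1.0, 0.001], [0.014, -0.001, -1.0]]
wrist_force: [13.2, -3.0, 10.4]
opening: 0.0004
```

```bash
./g.sh "(.563,.205,.03),0"
```

```text
t60.33 tcp [0.6005 0.2032 0.0347] yaw 0.13 F [13.2 -3.  10.4] open 0.0004
 shift [-0.0375 -0.0018  0.0041] turn 0.13 steps 0.9
```

{"name": "send_rows", "arguments": {
  "commands": [
    [[-1,-0.004,0,0,0],[-1,-0.008,0,0,0],[-1,-0.012,0,0,0],[-1,-0.016,0,0,0],[-1,-0.02,0,0,0]]
  ]
}}

```text
time: 60.75
tcp_pos: [0.577, 0.2033, 0.0326]
tcp_rot: [[1.0, 0.002, 0.005], [0.002, -1.0, 0.001], [0.005, -0.001, -1.0]]
wrist_force: [3.2, -0.5, 2.9]
opening: 0.0005
```

```bash
./g.sh "(.563,.205,.03),0"
```

```text
t60.75 tcp [0.577  0.2033 0.0326] yaw 0.09 F [ 3.2 -0.5  2.9] open 0.0005
 shift [-0.014  -0.0018  0.0026] turn 0.09 steps 0.3
```

{"name": "send_rows", "arguments": {
  "commands": [
    [[-1,-0.003,0,0,0],[-1,-0.006,0,0,0],[-1,-0.009,0,0,0],[-1,-0.012,0,0,0],[-1,-0.014,0,0,0]]
  ]
}}

```text
time: 61.17
tcp_pos: [0.5648, 0.2029, 0.0304]
tcp_rot: [[1.0, 0.002, 0.01], [0.002, -1.0, 0.001], [0.01, -0.001, -1.0]]
wrist_force: [21.7, 0.8, -13.3]
opening: 0.0004
```

```bash
./g.sh "(.563,.205,.03),0"
```

```text
t61.17 tcp [0.5648 0.2029 0.0304] yaw 0.12 F [ 21.7   0.8 -13.3] open 0.0004
 shift [-0.0018 -0.0021  0.0004] turn 0.12 steps 0.1
```

At the stop (22 N). Retreat and take a look.

{"name": "send_rows", "arguments": {
  "commands": [
    [[-1,0.015,0,0,0],[-1,0.035,0,0,0],[-1,0.04,0,-0.03,0],[-1,0.04,0,-0.07,0],[-1,0.04,0,-0.11,0]]
  ]
}}

```text
time: 61.58
tcp_pos: [0.5987, 0.2023, 0.1381]
tcp_rot: [[1.0, 0.001, -0.009], [0.001, -1.0, -0.002], [-0.009, 0.002, -1.0]]
wrist_force: [0.5, -0.4, 0.4]
opening: 0.0003
```

```bash
./g.sh "(.40,-.05,.27),0"
```

```text
t61.58 tcp [0.5987 0.2023 0.1381] yaw 0.08 F [ 0.5 -0.4  0.4] open 0.0003
 shift [-0.2002  0.2523 -0.1297] turn 0.08 steps 8.3
```

{"name": "send_rows", "arguments": {
  "commands": [
    [[-1,0,0,-0.04,0],[-1,-0.03,0,-0.08,0],[-1,-0.06,0,-0.11,0],[-1,-0.1,0,-0.13,0],[-1,-0.14,0,-0.14,0]]
  ]
}}

```text
time: 62.0
tcp_pos: [0.4705, 0.2027, 0.2792]
tcp_rot: [[1.0, 0.001, 0.0], [0.001, -1.0, 0.0], [0.0, -0.0, -1.0]]
wrist_force: [-0.1, 0.4, 0.1]
opening: 0.0004
```

{"name": "send_rows", "arguments": {
  "commands": [
    [[-1,-0.06,0,0,0],[-1,-0.06,0,0,0],[-1,-0.06,0,0,0],[-1,-0.06,0,0,0],[-1,-0.06,0,0,0]]
  ]
}}

```text
time: 62.42
tcp_pos: [0.4118, 0.2025, 0.2765]
tcp_rot: [[1.0, 0.002, -0.002], [0.002, -1.0, -0.001], [-0.002, 0.001, -1.0]]
wrist_force: [-0.6, 0.1, 0.3]
opening: 0.0008
```

```bash
./g.sh "(.40,-.05,.27),0"; python3 -c "
from h import *
import pickle
o=manip.get_obs(); pickle.dump(o,open('o35.pkl','wb'))
snap('wrist','w35'); s=snap('scene','s35')
cv2.imwrite('pics/s35c.png',cv2.resize(s[180:350,280:450,::-1],None,fx=3.5,fy=3.5,interpolation=cv2.INTER_CUBIC))"
```

```text
t62.42 tcp [0.4118 0.2025 0.2765] yaw 0.09 F [-0.6  0.1  0.3] open 0.0008
 shift [-0.0122  0.2525  0.0067] turn 0.09 steps 6.1
```

View pics/w35.png

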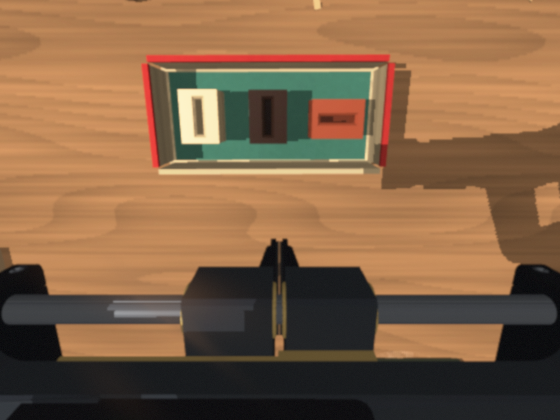

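View pics/s35c.png

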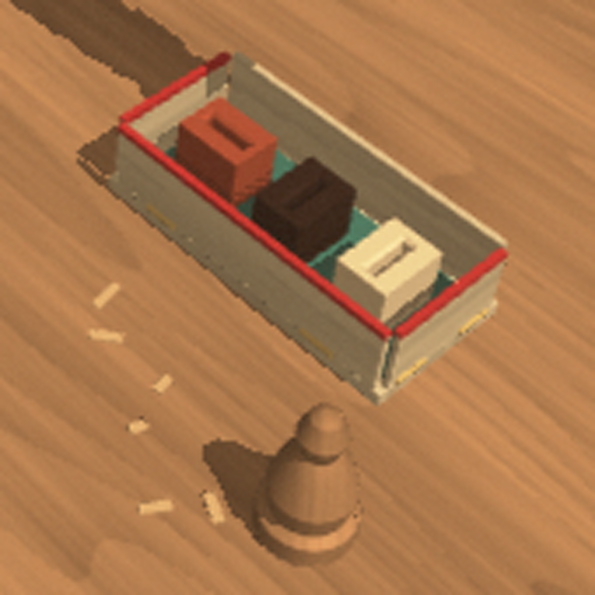

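Run:
```python
from h import *
import pickle
t=cv2.imread('pics/w35.png');c=cam('wrist',pickle.load(open('o35.pkl','rb')))
H,S,V=[x.astype(int) for x in cv2.split(cv2.cvtColor(t,cv2.COLOR_BGR2HSV))]
r=((((H<6)|(H>172))&(S>200)&(V>110))).astype(np.uint8)
for n,(x0,x1,y0,y1) in {'far':(165,372,50,64),'left':(140,162,75,165),'right':(372,400,75,165)}.items():
    m=np.zeros_like(r); m[y0:y1,x0:x1]=r[y0:y1,x0:x1]
    ys,xs=np.nonzero(m); print(n,rectw(c,np.c_[xs,ys],.072))
p,f=blob((V>225)&(S<95),(185,110)); print('pale',rectw(c,p,.062))
p,f=blob((S>155)&(H<10)&(V>120),(318,108)); print('red',rectw(c,p,.062))
```

```text
Traceback (most recent call last):
  File "h.py", line 28, in rectw
    (cx,cy),(w,h),a=cv2.minAreaRect(P.astype(np.float32))
                    ~~~~~~~~~~~~~~~^^^^^^^^^^^^^^^^^^^^^^
cv2.error: OpenCV(4.12.0) /io/opencv/modules/imgproc/src/convhull.cpp:143: error: (-215:Assertion failed) total >= 0 && (depth == CV_32F || depth == CV_32S) in function 'convexHull'
```

{"name": "send_rows", "arguments": {
  "commands": [
    [[-1,0,0.25,0,0],[-1,0,0.25,0,0],[-1,0,0.25,0,0],[-1,0,0.25,0,0],[-1,0,0.25,0,0]]
  ]
}}

```text
time: 62.93
tcp_pos: [0.4123, -0.0078, 0.2772]
tcp_rot: [[1.0, 0.002, -0.001], [0.002, -1.0, 0.0], [-0.001, -0.0, -1.0]]
wrist_force: [1.2, -0.7, -0.4]
opening: 0.0003
```

{"name": "send_rows", "arguments": {
  "commands": [
    [[-1,0,0.18,0,0],[-1,0,0.18,0,0],[-1,0,0.18,0,0],[-1,0,0.18,0,0],[-1,0,0.18,0,0]]
  ]
}}

```text
time: 63.35
tcp_pos: [0.4121, -0.1909, 0.2767]
tcp_rot: [[1.0, -0.004, -0.002], [-0.004, -1.0, -0.001], [-0.002, 0.001, -1.0]]
wrist_force: [-0.1, 0.2, 0.3]
opening: 0.0005
```

```bash
./g.sh "(.50,-.30,.27),0"; python3 -c "
from h import *
import pickle
o=manip.get_obs(); pickle.dump(o,open('o36.pkl','wb'))
snap('wrist','w36'); s=snap('scene','s36');t=snap('top','t36')
cv2.imwrite('pics/s36c.png',cv2.resize(s[90:230,160:320,::-1],None,fx=4.2,fy=4.2,interpolation=cv2.INTER_CUBIC))"
```

```text
t63.35 tcp [ 0.4121 -0.1909  0.2767] yaw -0.24 F [-0.1  0.2  0.3] open 0.0005
 shift [0.0884 0.1088 0.0066] turn -0.24 steps 3.4
```

View pics/w36.png

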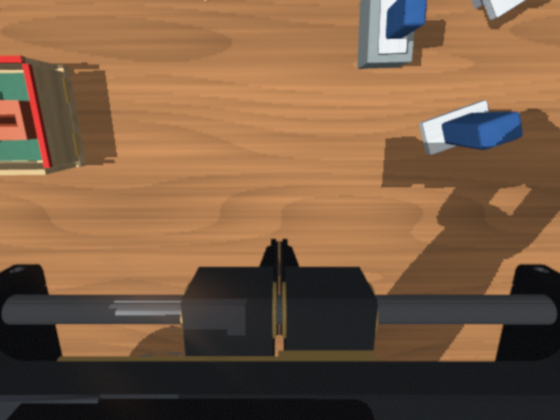

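View pics/s36c.png

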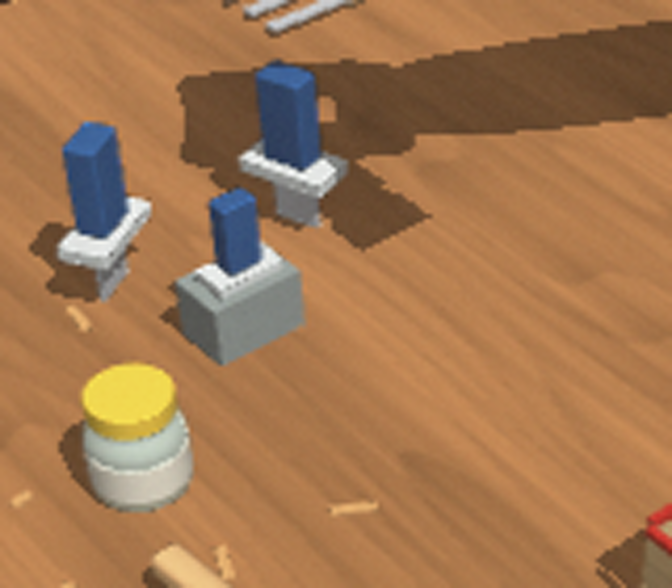

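View pics/t36.png

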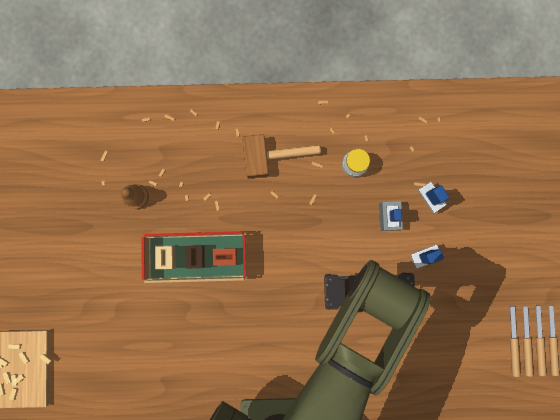

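{"name": "send_rows", "arguments": {
  "commands": [
    [[-1,0.1,0.12,0.04,0],[-1,0.1,0.12,0.04,0],[-1,0.1,0.12,0.04,0],[-1,0.1,0.12,0.04,0],[-1,0.1,0.12,0.04,0]]
  ]
}}

```text
time: 63.92
tcp_pos: [0.5146, -0.3072, 0.2319]
tcp_rot: [[1.0, 0.001, -0.006], [0.001, -1.0, 0.004], [-0.006, -0.004, -1.0]]
wrist_force: [-1.1, 0.8, -0.9]
opening: 0.0004
```

{"name": "send_rows", "arguments": {
  "commands": [
    [[-1,0,0,0,0],[-1,0,0,0,0],[-1,0,0,0,0],[-1,0,0,0,0],[-1,0,0,0,0]]
  ]
}}

```text
time: 64.33
tcp_pos: [0.5126, -0.3047, 0.2389]
tcp_rot: [[1.0, 0.003, 0.002], [0.003, -1.0, -0.001], [0.002, 0.001, -1.0]]
wrist_force: [0.1, 0.0, -0.4]
opening: 0.0002
```

```bash
python3 -c "
from h import *
import pickle
o=manip.get_obs(); pickle.dump(o,open('o37.pkl','wb')); print(o['tcp_pos'])
t=snap('wrist','w37')
cv2.imwrite('pics/w37c.png',cv2.resize(t[60:240,200:380,::-1],None,fx=3.3,fy=3.3,interpolation=cv2.INTER_CUBIC))"
```

```text
[ 0.51263206 -0.30470831  0.23891882]
```

View pics/w37c.png

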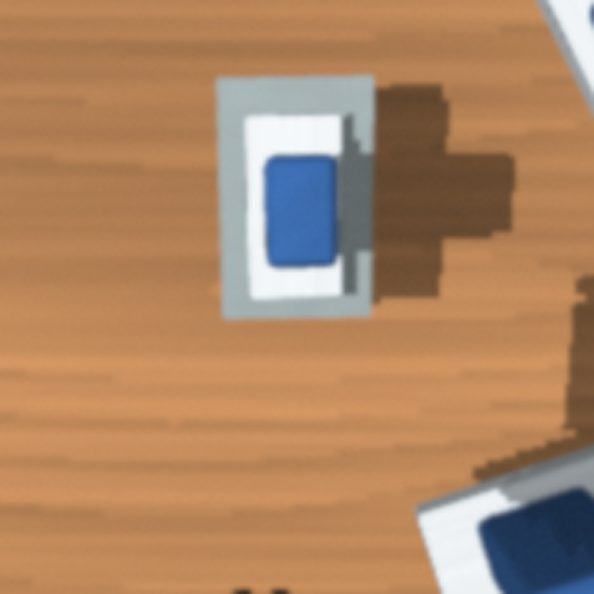

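Run:
```python
from h import *
import pickle
c=cam('wrist',pickle.load(open('o37.pkl','rb')))
s=lambda L:[(x/3.3+200-.35,y/3.3+60-.35) for x,y in L]
print('stand',rectw(c,s([(217,78),(375,75),(372,317),(223,320)]),.05))
print('shoulder',rectw(c,s([(245,116),(343,115),(343,296),(251,299)]),.06))
print('handle',rectw(c,s([(265,156),(337,155),(336,266),(267,268)]),.118))
t=cv2.imread('pics/w35.png');c=cam('wrist',pickle.load(open('o35.pkl','rb')))
for n,a,b in [('left',(148,68),(157,166)),('right',(390,68),(381,166)),('far',(152,59),(388,59))]:
    print(n,ray(c,a,.072)[:2].round(4),ray(c,b,.072)[:2].round(4))
```

```text
stand [ 0.5868 -0.3172  0.0762  0.0501  0.9706]
shoulder [ 0.5848 -0.3166  0.0562  0.0304  1.7926]
handle [ 0.5847 -0.3163  0.0287  0.0188  1.1729]
left [0.5397 0.3422] [0.4341 0.3437]
right [0.5396 0.0821] [0.434  0.0824]
far [0.5486 0.337 ] [0.5485 0.085 ]
```

```bash
python3 -c "
from h import *
print(job.hand_in()); print(manip.get_obs()['time'])"
```

```text
the job is handed in; nothing more can be done
None
the job is handed in; nothing more can be done
```

The job is handed in at about 64 s of the 210 s allowed. All three bases were gauged in order and packed, the flaps are upright and the gauge is back in its stand. The hand-in itself reported no verdict.

**Gauging:** I tried the smallest gauge in the pale, then the red, then the dark base. Each time the shoulder sat down on the wood (about 5 N contact) and was held there for 1.2 s or more.

**One thing went wrong:** on my first try in the red base, the blade landed on the wood. I started down before the arm had settled, and it pressed with up to about 68 N at the wrist. The gauge slipped about 9 mm in the grip, though the red base stayed put. I reset the gauge in its stand, gripped it again, and the second try went straight in.

**Last checks:**
- **Bases:** all three stand slot up on the case floor, well inside the walls.
- **Flaps:** each was pushed until it hit its stop. Measured at upright height, the rims sit within about 2 mm of where upright flaps should be. One scripted rim measurement failed on an empty colour mask, so I read the corners by hand instead.
- **Gauge:** it is upright and within about 2 mm of the stand's centre. Its shoulder measures the right size for being fully down.
- **Bystanders:** the jar, figure and mallet look unmoved in the top view; I did not measure them. I saw no knocked base.
- **Robot:** it touched nothing when I handed in.

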